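Unbar the fittings crate and pick the tees

ROBOT

A 7-joint arm with a two-finger parallel gripper is mounted at the origin on the work surface. World frame = base frame: x ahead of the robot, y to its left, z up, the work surface at z = 0. Lengths are in m, angles in rad, forces in N, time in s.
With the tool pointing down it reaches from about 0.425 to 0.875 m from the base axis. Payload 4.7 kg.
Tool frame: the origin (TCP) lies at the very end of the fingers, on their centre line; the grasp point (between the pads) lies 19 mm behind it (robot.pinch_z is the distance from the TCP to the grasp point, in m); z points along the fingers, y is the direction in which the jaws open and shut (so a half turn about z gives the same grasp; the last joint's range is limited). The gripper opens to 87 mm and grips with 3 to 60 N. Pads are 19 mm wide; open, the fingers measure 117 mm over their backs; the gripper's body (75 mm by 190 mm) begins 51 mm behind the grasp point.
Start: joints at [1.246, 0.321, -0.07, 1.45, 0.023, 1.371, -0.057], TCP at [0.216, -0.613, 0.223] pointing down, gripper open.
Joint ranges: [-2.86, 2.86], [-0.3, 2.09], [-1.38, 1.24], [0.06, 2.45], [-1.56, 4.7], [0.09, 2.05], [-2.69, 2.69]. Speed limits (rad/s): [2.57, 2.57, 3.14, 3.14, 3.14, 3.14, 3.14].

INTERFACE

Orientations are given as a unit quaternion [w, x, y, z].
In Python, from station import robot, grab_frame, job gives the robot as it stands.
- The arm moves only by the tool apply_moves, never from a script. Its argument "commands" is a list of rows, each a list of 4 numbers: the shift along the world's x, y, z in m, then the turn about the world's z in degrees. A call has 1 to 20 rows; each row shifts and turns the pose as measured when the row begins; what a row does not reach is not made up. A row lasts 1/8 s, in which the tool goes at most 62.5 mm and 10.7 degrees, less where a joint would pass 70% of its speed; a pose out of reach is approached as far as the arm can. A call with a gripper value outside its range is refused whole. "jaw" is the finger opening in m, from 0 to 0.087, set as the call begins (left out, the last holds). The fingers move at their own pace and stop on an object; "newtons" is the grip in N (left out, the last holds). Time passes only in rows, so rows that do not move let the fingers close. It gives the time, the measured TCP pose, the force and the opening at its end, in the units of the state.
- robot.state(): the state, without advancing time (a new reading comes with each control period).
- grab_frame(name): name is "side" or "top" or "wrist"; returns a dict with "frame" (420x560x3 uint8, red, green, blue), "fovy" (degrees; the focal length in pixels is half the picture's height over the tangent of half this angle, whatever the lens; pixels are square), "cx", "cy" (the principal point, pixels), "k1" (the pictures are not rectified: a ray, as slopes to the right and down, at radius r is drawn at 1 + k1 r^2 times it, then the intrinsics apply), "R" (3x3) and "t" (3): a world point X has camera coordinates R X + t. Camera axes: x right, y down, z forward; pixel columns grow to the right and rows downward; lengths in m; the calibration is good to about 2 mm. A picture is of the moment at which its call begins. There is no depth.
- job.finish_job(): hands the job in, once; it reports no verdict.
The state is a dict: "time": time; "joint_pos": joint angles; "joint_vel": joint speeds; "joint_torque": joint torques, N m; "ee_pos": TCP position; "tool_rot": TCP orientation; "wrist_force": force on the tool from outside, world axes, zero at the start; "ft_torque": the same for the moment, N m; "gripper_width": finger opening in m.
Only numpy, scipy, OpenCV 4.12 (cv2) and the standard library are available. Lean on these libraries where they do the work, as an engineer would, in place of code of your own. Each camera call takes 0.05 s, during which the arm holds its last target.

TASK

The crate of pipe fittings is barred by a jointed locking arm. Fold the arm up one bar at a time from its free end (outer bar flat back on the middle bar, then the middle bar flat back on the first bar) and then swing the folded arm round to its stop, clear of the crate. Only after that pick every tee (the three-ended fitting) out of the crate and lay it in the cardboard order tray; leave the elbows and the coupling in the crate, the arm folded and clear, and the other things on the bench where they stand.

Things in the scene. Friction and masses are not known exactly. Their poses are not given: they have to be found in the camera images.
- link1 (a joint): first bar of the locking arm, flat aluminium bar 22 mm wide, 7 mm thick, 160 mm from the post's axis to knob1; underside 58 mm above the table. Angle about the vertical post: 0 = lying out over the crate, grows as it swings clockwise seen from above (from over the crate, past the robot's side, round to the tray's side), stop at 2.95 rad = swung fully clear. Friction about 0.7 N m; stays where left.
- link2 (a joint): middle bar of the arm, flat aluminium bar 22 mm wide, 7 mm thick, 120 mm from knob1's axis to knob2; underside 66 mm above the table. Hinged to the first bar about the vertical axis of knob1: 0 = in line with the first bar, grows clockwise seen from above, 3.14 (stop) = folded flat back on top of the first bar, with knob2 40 mm from the post's axis. Friction about 0.25 N m; stays where left.
- link3 (a joint): outer bar of the arm, flat aluminium bar 22 mm wide, 7 mm thick, 85 mm from knob2's axis to knob3; underside 74 mm above the table. Hinged to the middle bar about the vertical axis of knob2: 0 = in line with the middle bar, grows counter-clockwise seen from above, 3.14 (stop) = folded flat back on top of the middle bar, with knob3 35 mm from knob1's axis. Friction about 0.08 N m; stays where left.
- post_axis (a point): point on the vertical axis of the steel post at the crate's left end, on which the first bar turns, 62 mm above the table. In the crate's frame it is at x 75, y 215 mm.
- knob1 (a point): centre of an upright black round knob 18 mm dia that stands 38 mm above the bar it rises from; this point is 22 mm above that bar and 16 mm below the knob's top. It is the pivot pin between the first and middle bars and belongs to the first bar's far end. Knob top 111 mm above the table.
- knob2 (a point): centre of an upright black round knob 18 mm dia that stands 38 mm above the bar it rises from; this point is 22 mm above that bar and 16 mm below the knob's top. It is the pivot pin between the middle and outer bars and belongs to the middle bar's end. Knob top 119 mm above the table.
- knob3 (a point): centre of an upright black round knob 18 mm dia that stands 38 mm above the bar it rises from; this point is 22 mm above that bar and 16 mm below the knob's top. It stands on the free end of the outer bar. Knob top 119 mm above the table.
- crate: fixed black open crate, outside 200 (its x) x 360 (its y) x 50 mm high, walls and floor 5 mm; origin at the centre of its underside on the table. Holds the mixed fittings in one layer. The post of the locking arm stands just outside its +y end.
- tray: fixed brown cardboard order tray, outside 200 (its x) x 280 (its y) x 40 mm high, walls and floor 5 mm, empty at first; origin at the centre of its underside on the table.
- tee1_mid (a point): white plastic pipe tee, about 35 g, lying flat in the crate: three equal round sockets 24 mm dia that reach 36 mm from this point along its +x, -x and +y; each can be gripped across anywhere from 17 to 33 mm out. This point is where the three axes meet, half-way up (12 mm above what it lies on). Absent in some starts.
- tee2_mid (a point): white plastic pipe tee, about 35 g, lying flat in the crate: three equal round sockets 24 mm dia that reach 36 mm from this point along its +x, -x and +y; each can be gripped across anywhere from 17 to 33 mm out. This point is where the three axes meet, half-way up (12 mm above what it lies on). Absent in some starts.
- tee3_mid (a point): white plastic pipe tee, about 35 g, lying flat in the crate: three equal round sockets 24 mm dia that reach 36 mm from this point along its +x, -x and +y; each can be gripped across anywhere from 17 to 33 mm out. This point is where the three axes meet, half-way up (12 mm above what it lies on). Absent in some starts.
- tee4_mid (a point): white plastic pipe tee, about 35 g, lying flat in the crate: three equal round sockets 24 mm dia that reach 36 mm from this point along its +x, -x and +y; each can be gripped across anywhere from 17 to 33 mm out. This point is where the three axes meet, half-way up (12 mm above what it lies on). Absent in some starts.
- tee5_mid (a point): white plastic pipe tee, about 35 g, lying flat in the crate: three equal round sockets 24 mm dia that reach 36 mm from this point along its +x, -x and +y; each can be gripped across anywhere from 17 to 33 mm out. This point is where the three axes meet, half-way up (12 mm above what it lies on). Absent in some starts.
- elbow1_mid (a point): white plastic pipe elbow (not wanted): two round sockets 24 mm dia that reach 36 mm from this point along its +x and +y. This point is where the axes meet, half-way up (12 mm).
- elbow2_mid (a point): white plastic pipe elbow (not wanted): two round sockets 24 mm dia that reach 36 mm from this point along its +x and +y. This point is where the axes meet, half-way up (12 mm).
- coupling_mid (a point): white plastic straight coupling (not wanted): 24 mm dia, 72 mm long along its x, with a square collar 20 x 28 x 24 mm in the middle. This point is its centre, half-way up (12 mm).
- tape_roll: bystander, not part of the job: roll of grey tape lying flat, 72 mm dia, 24 mm high; origin at the centre of its underside.
- sealant: bystander, not part of the job: glass jar of sealant, 56 mm dia, 75 mm high; origin at the centre of its underside.
- carton: bystander, not part of the job: closed small carton 100 x 75 x 50 mm high; origin at the centre of its underside.
- offcut: bystander, not part of the job: white pipe offcut standing on end, 50 mm dia, 60 mm high; origin at the centre of its underside.
- can: bystander, not part of the job: can, 60 mm dia, 85 mm high; origin at the centre of its underside.
Things that resemble listed ones, but are neither listed nor needed, are in the scene too. Leave any orange or pink look-alike of the part that bears tee1_mid alone.

How it is judged:
By the outcome, as a careful person would: the job done as asked, in the order asked, and still so for the second after the job is handed in, with the robot touching nothing.
Of tee1, tee2, tee3, tee4, tee5 only 3 to 5 are there at a start; the rules pass over those that are not, and their reading is None.
At some moment in a run one of tee1, tee2, tee3, tee4, tee5 may be knocked a few centimetres aside while the robot is not near it.
Once in a run the grip may slacken for a moment while it holds something.
It also fails if it takes over 210 s, if anything falls off the work surface, if the arm or the gripper's body presses on something with over 40 N, if the wrist force passes 120 N, or if a joint passes its speed limit or range.

## Working session

There is one attempt and no reset: what is moved stays moved. The work goes in short steps, Python scripts to look and compute and a tool call to move; the robot and the scene stay as the last step left them, time stands still between calls to the robot, and variables do not carry over. Pictures are saved under pics/ and viewed, and the job is handed in when it is done.

Besides the shell and the picture viewer there is one more tool, called as name([rows], argument=value, ...), one row to a line, values as JSON. apply_moves: Moves the arm, as the interface text tells. Its arguments: {"type":"object","properties":{"commands":{"type":"array","items":{"type":"array","items":{"type":"number"}}},"jaw":{"type":"number"},"newtons":{"type":"number"}},"required":["commands"]}

```bash
ls; mkdir -p pics; cat > h.py <<'E'
import numpy as np, cv2, json, pickle
from station import robot, grab_frame, job
def snap(name, fn):
    f=grab_frame(name); cv2.imwrite(f'pics/{fn}.png', f['frame'][:,:,::-1]); pickle.dump(f,open(f'pics/{fn}.pkl','wb')); return f
def load(fn): return pickle.load(open(f'pics/{fn}.pkl','rb'))
def K(f):
    h=f['frame'].shape[0]; fl=h/2/np.tan(np.radians(f['fovy'])/2); return fl
def pix2w(f,u,v,z):
    fl=K(f); x=(u-f['cx'])/fl; y=(v-f['cy'])/fl; rd=np.hypot(x,y); r=rd
    for _ in range(30): r=rd/(1+f['k1']*r*r)
    s=r/rd if rd>0 else 1
    d=np.array(f['R']).T@np.array([x*s,y*s,1]); c=-np.array(f['R']).T@np.array(f['t'])
    return c+d*(z-c[2])/d[2]
def w2pix(f,X):
    p=np.array(f['R'])@np.array(X)+np.array(f['t']); x,y=p[:2]/p[2]; k=1+f['k1']*(x*x+y*y); fl=K(f)
    return np.array([f['cx']+fl*x*k,f['cy']+fl*y*k])
def crop(fn,u0,v0,u1,v1,s,out):
    im=cv2.imread(f'pics/{fn}.png')[v0:v1,u0:u1]; im=cv2.resize(im,None,fx=s,fy=s,interpolation=cv2.INTER_CUBIC)
    for u in range((u0//20+1)*20,u1,20): cv2.line(im,((u-u0)*s,0),((u-u0)*s,5),(0,0,255),1); cv2.putText(im,str(u),((u-u0)*s-10,15),0,.35,(0,0,255),1)
    for v in range((v0//20+1)*20,v1,20): cv2.line(im,(0,(v-v0)*s),(5,(v-v0)*s),(0,0,255),1); cv2.putText(im,str(v),(6,(v-v0)*s+4),0,.35,(0,0,255),1)
    cv2.imwrite(f'pics/{out}.png',im)
E
python3 - <<'E'
from h import *
for n in ('top','side','wrist'):
    f=snap(n,n+'0'); print(n,f['fovy'],f['cx'],f['cy'],f['k1'],np.round(-np.array(f['R']).T@f['t'],3),K(f))
s=robot.state(); print(s); print(robot.pinch_z)
E
```

```text
pics
top 54.80326397743825 278.8641756629195 208.32552961483398 -0.04569835777410147 [ 0.368 -0.08   1.086] 405.1028271419468
side 55.79044812468927 273.5466249577662 210.77412719407906 -0.008007744739833983 [0.054 0.468 0.653] 396.70093980371644
wrist 63.206600010736565 286.5540691976445 208.7773331719764 0.03022539923744316 [ 0.294 -0.584  0.385] 341.30607965288493
{'time': 0.15, 'joint_pos': array([ 1.24610358,  0.32165272, -0.07009511,  1.45140115,  0.02258475,
        1.37077689, -0.05692449]), 'joint_vel': array([-0.00128918,  0.00052826,  0.00017064, -0.0036666 , -0.00036234,
        0.00037054,  0.00145595]), 'joint_torque': array([-3.03231773e-04, -4.91795647e+01, -4.04813094e-01, -3.12878394e+01,
       -6.39418163e-02,  4.04564571e-02,  1.06752091e-04]), 'ee_pos': array([ 0.21585689, -0.61267254,  0.22170963]), 'tool_rot': array([-7.08878166e-04,  9.85685876e-01,  1.68590708e-01, -1.55371412e-04]), 'wrist_force': array([-0.14319155, -0.19458769,  0.78440511]), 'ft_torque': array([ 0.02127549, -0.0096072 ,  0.00013454]), 'gripper_width': 0.08691000781029785}
0.0187
```

View pics/top0.png

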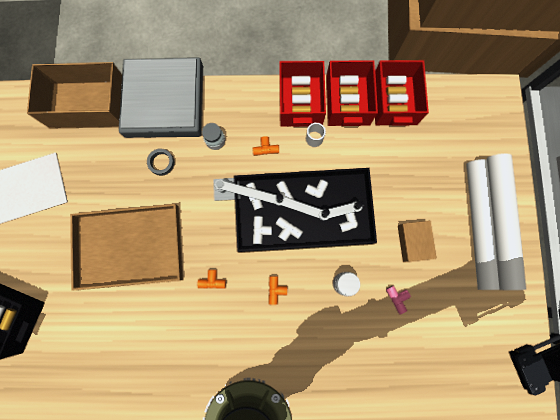

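View pics/side0.png

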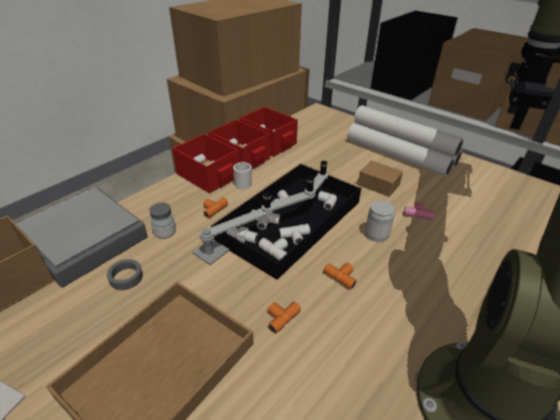

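```bash
python3 - <<'E'
from h import *
f=load('top0'); print(f['R'])
crop('top0',260,40,540,240,3,'c0')
E
```

```text
[[-0.01248188 -0.99992037  0.00186029]
 [-0.98559229  0.01198915 -0.16871306]
 [ 0.16867732 -0.00393934 -0.98566345]]
```

View pics/c0.png

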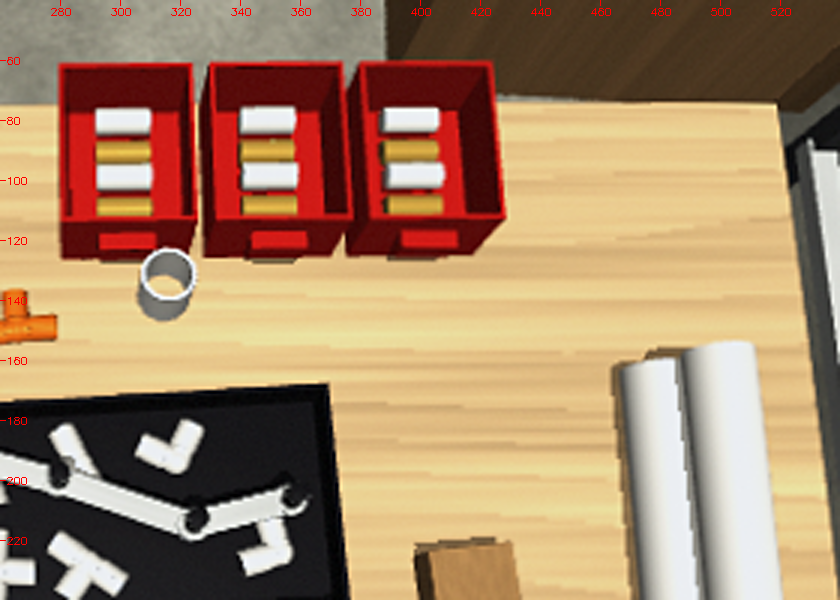

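```bash
python3 - <<'E'
from h import *
crop('top0',205,155,385,260,4,'c1')
crop('side0',180,140,380,280,4,'c2')
E
```

```text
(no output)
```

View pics/c1.png

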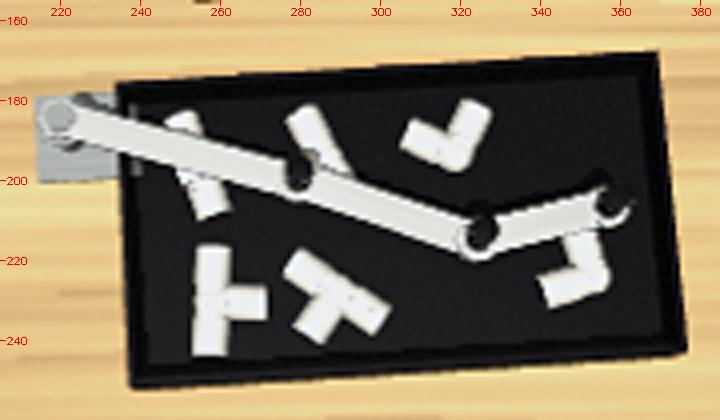

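View pics/c2.png

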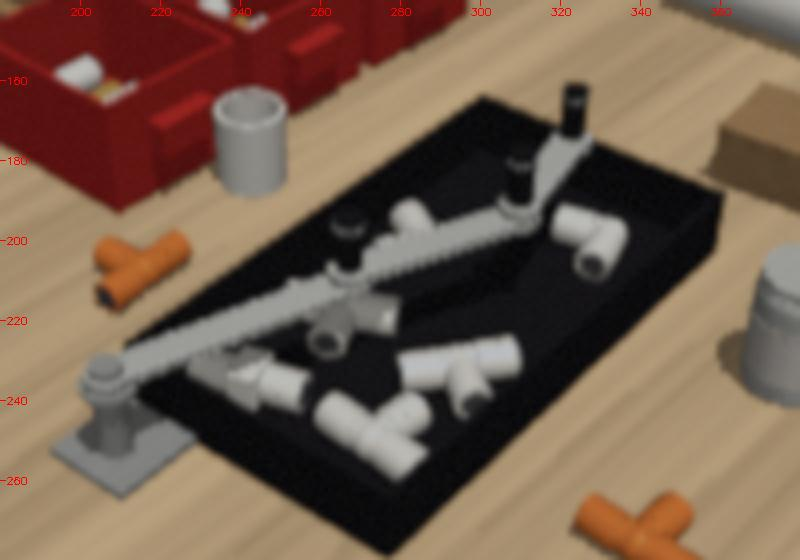

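The crate, arm (post at 220,184; knobs near 279,197, 325,212 and 357,203 in top) and fittings are visible. Next I fit the crate and arm poses.

```bash
cat >> h.py <<'E'
def crate_hull(p):
    c,s=np.cos(p[2]),np.sin(p[2]); 
    return [np.array([p[0]+c*a-s*b,p[1]+s*a+c*b,z]) for a in(-.1,.1) for b in(-.18,.18) for z in (0,.05)]
def cw(p,x,y,z=0): # crate frame->world
    c,s=np.cos(p[2]),np.sin(p[2]); return np.array([p[0]+c*x-s*y,p[1]+s*x+c*y,z])
E
python3 - <<'E'
from h import *
from scipy.optimize import minimize
f=load('top0'); im=f['frame'].astype(int)
for u,v in [(233.7,175.7),(369.5,168)]: print(pix2w(f,u,v,.05))
for u,v in [(376.7,243),(238,252)]: print(pix2w(f,u,v,.0))
dark=(im.max(2)<70).astype(np.uint8)
dark[:150]=0;dark[265:]=0;dark[:,:225]=0;dark[:,390:]=0
dark=cv2.morphologyEx(dark,cv2.MORPH_CLOSE,np.ones((3,3)))
n,l,st,_=cv2.connectedComponentsWithStats(dark); k=1+np.argmax(st[1:,4]); pts=np.argwhere(l==k)[:,::-1]
S=8
def mask(poly):
    m=np.zeros(im.shape[:2],np.uint8); h=cv2.convexHull(np.array(poly,np.float32)); cv2.fillPoly(m,[np.round(h*64).astype(np.int32)],1,shift=6); return m
hd=cv2.convexHull(pts.astype(np.float32)); tgt=np.zeros(im.shape[:2],np.uint8); cv2.fillPoly(tgt,[hd.astype(np.int32)],1)
def cost(p): return (mask([w2pix(f,X) for X in crate_hull(p)])!=tgt).sum()
best=None
for yaw in np.linspace(-.1,.2,16):
    c=np.mean([pix2w(f,*q,.03) for q in [(233.7,175.7),(369.5,168),(376.7,243),(238,252)]],0)
    r=minimize(cost,[c[0],c[1],yaw],method='Nelder-Mead',options=dict(initial_simplex=[[c[0]+a,c[1]+b,yaw+d] for a,b,d in [(0,0,0),(.01,0,0),(0,.01,0),(0,0,.03)]],xatol=1e-5))
    if best is None or r.fun<best.fun: best=r
print(best.x,best.fun,tgt.sum())
p=best.x; np.save('crate.npy',p)
print('post',cw(p,.075,.215), w2pix(f,cw(p,.075,.215,.062)))
g=load('side0')
for n,z in (('top0',0),('side0',0)):
    F=load(n); I=cv2.imread(f'pics/{n}.png'); I=cv2.resize(I,None,fx=1,fy=1)
    for X in crate_hull(p): cv2.circle(I,tuple(np.round(w2pix(F,X)).astype(int)),1,(0,255,0),-1)
    cv2.circle(I,tuple(np.round(w2pix(F,cw(p,.075,.215,.067))).astype(int)),1,(0,0,255),-1)
    cv2.imwrite(f'pics/ov_{n}.png',I)
crop('ov_top0',205,155,385,260,4,'c1'); crop('ov_side0',180,140,380,280,4,'c2')
E
```

```text
[0.63415856 0.03352082 0.05      ]
[ 0.65098843 -0.32555555  0.05      ]
[ 0.45635979 -0.34635721  0.        ]
[0.43709275 0.02620623 0.        ]
[ 0.54534353 -0.14987998  0.05405569] 114.0 10757
post [0.60861767 0.06885819 0.        ] [219.51442069 184.29526303]
```

View pics/c1.png

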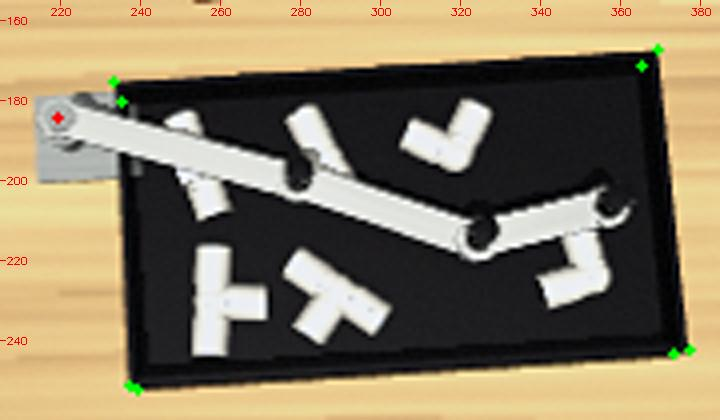

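View pics/c2.png

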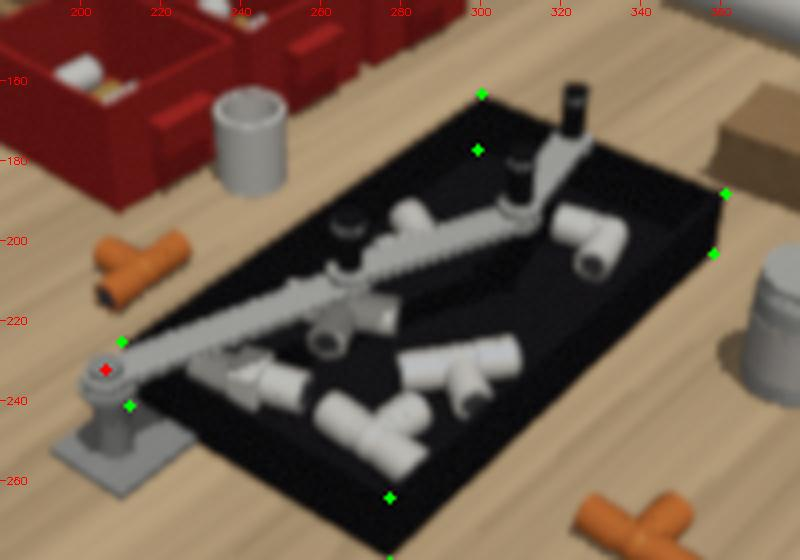

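```bash
cat >> h.py <<'E'
def arm(p,a1,a2,a3):
    # world heading of link1 at 0: crate -y ; clockwise positive
    P=cw(p,.075,.215)[:2]
    # a1=0 direction: -y crate
    h=p[2]-np.pi/2-a1; k1=P+.16*np.array([np.cos(h),np.sin(h)])
    h2=h-a2; k2=k1+.12*np.array([np.cos(h2),np.sin(h2)])
    h3=h2+a3; k3=k2+.085*np.array([np.cos(h3),np.sin(h3)])
    return P,k1,k2,k3,(h,h2,h3)
def fitarm(p,obs,x0):
    from scipy.optimize import least_squares
    # obs list (frame,knobidx,u,v) of knob TOP centres
    zt={1:.111,2:.119,3:.119}
    def r(a):
        A=arm(p,*a); return np.concatenate([w2pix(f,[*A[k],zt[k]])-np.array([u,v]) for f,k,u,v in obs])
    s=least_squares(r,x0); return s.x,s.fun
E
python3 - <<'E'
from h import *
p=np.load('crate.npy'); f=load('top0'); g=load('side0')
obs=[(f,1,280.5,196.5),(f,2,325.7,211.5),(f,3,358,204),(g,1,267.2,194.5),(g,2,310.5,179.5),(g,3,323.7,162.5)]
a,r=fitarm(p,obs,[.2,.1,.4]); print(a,r.reshape(-1,2).round(1)); A=arm(p,*a); print(A)
for n in ('top0','side0'):
    F=load(n); I=cv2.imread(f'pics/{n}.png')
    for k,z in ((1,.111),(2,.119),(3,.119)): 
        cv2.circle(I,tuple(np.round(w2pix(F,[*A[k],z])).astype(int)),0,(0,255,0),-1)
        cv2.circle(I,tuple(np.round(w2pix(F,[*A[k],z-.038])).astype(int)),0,(0,0,255),-1)
    cv2.imwrite(f'pics/ov_{n}.png',I)
crop('ov_top0',205,155,385,260,4,'c1'); crop('ov_side0',180,140,380,280,4,'c2')
E
```

```text
[0.33170087 0.09251107 0.62728761] [[-1.4 -0.1]
 [-0.1  1.3]
 [ 1.1 -0.4]
 [-0.2 -0.8]
 [ 0.7 -1.5]
 [ 0.2 -0.7]]
(array([0.60861767, 0.06885819]), array([ 0.56476298, -0.08501438]), array([ 0.52135165, -0.19688688]), array([ 0.54296777, -0.27909237]), (np.float64(-1.8484415049596625), np.float64(-1.9409525760276605), np.float64(-1.313664964134872)))
```

View pics/c1.png

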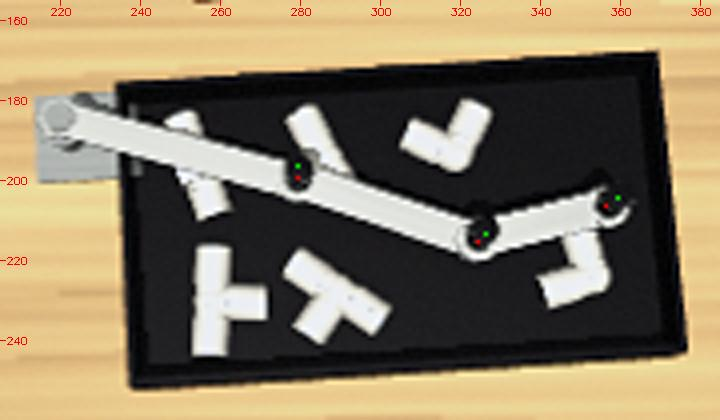

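View pics/c2.png

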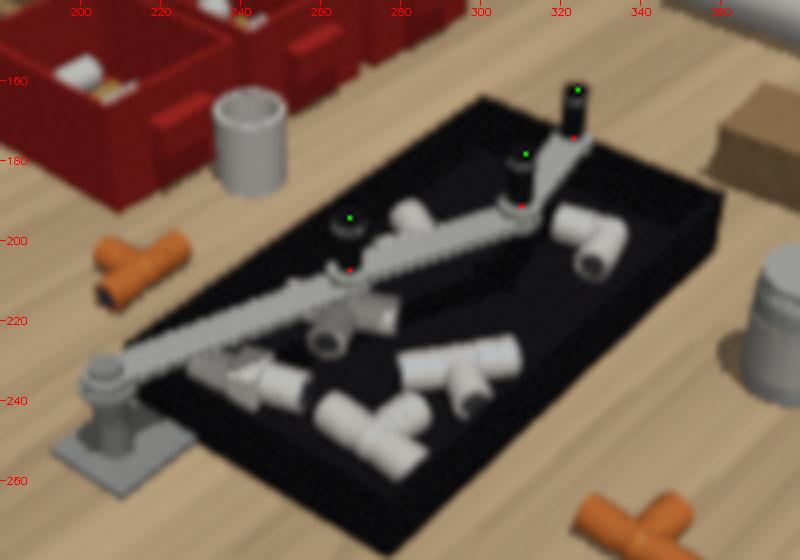

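apply_moves([
  [0.041, 0.042, 0, -10],
  [0.041, 0.042, 0, -10],
  [0.041, 0.042, 0, -10],
  [0.041, 0.042, 0, -10],
  [0.041, 0.042, 0, -10],
  [0.041, 0.042, 0, -10],
  [0.041, 0.042, 0, -10],
  [0.041, 0.04, 0, -10],
  [0, 0, 0, 0],
], jaw=0.05)

```text
time: 1.27
ee_pos: [0.5403, -0.2744, 0.2183]
tool_rot: [-0.003, 0.861, -0.509, -0.002]
wrist_force: [-0.0, -0.4, -0.3]
gripper_width: 0.0497
```

```bash
cat >> h.py <<'E'
def psi(q):
    from scipy.spatial.transform import Rotation as R
    m=R.from_quat([q[1],q[2],q[3],q[0]]).as_matrix(); return np.degrees(np.arctan2(m[1,1],m[0,1]))
def st():
    s=robot.state(); print('t',round(s['time'],2),'pos',s['ee_pos'].round(4),'psi',round(psi(s['tool_rot']),1),'q7',round(s['joint_pos'][6],2),'q',s['joint_pos'].round(2),'F',s['wrist_force'].round(1),'w',round(s['gripper_width'],4)); return s
E
python3 -c "
from h import *
s=st(); f=snap('wrist','w1'); p=np.load('crate.npy')
A=arm(p,0.3317,0.0925,0.627)
I=cv2.imread('pics/w1.png')
for k,z in ((1,.111),(2,.119),(3,.119)): cv2.circle(I,tuple(np.round(w2pix(f,[*A[k],z])).astype(int)),2,(0,255,0),-1)
cv2.imwrite('pics/w1o.png',I)"
```

```text
t 1.27 pos [ 0.5403 -0.2744  0.2183] psi -151.2 q7 -2.25 q [ 0.62  0.24 -0.22  1.56  0.05  1.34 -2.25] F [-0.  -0.4 -0.3] w 0.0497
```

View pics/w1o.png

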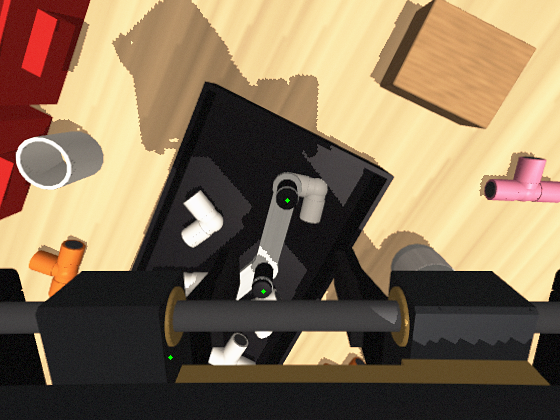

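apply_moves([
  [0.003, -0.005, -0.04, 0],
  [0, 0, -0.04, 0],
  [0, 0, -0.04, 0],
  [0, 0, -0.011, 0],
  [0, 0, 0, 0],
])

```text
time: 1.95
ee_pos: [0.5363, -0.2915, 0.0851]
tool_rot: [0.0, 0.858, -0.513, -0.001]
wrist_force: [0.3, -0.0, 0.4]
gripper_width: 0.0501
```

```bash
python3 -c "
from h import *
s=st()"
```

```text
t 1.95 pos [ 0.5363 -0.2915  0.0851] psi -151.7 q7 -2.25 q [ 0.62  0.35 -0.21  1.71  0.08  1.1  -2.25] F [ 0.3 -0.   0.4] w 0.0501
```

apply_moves([
  [0.0035, 0.006, 0.001, 0],
  [0.0035, 0.006, 0.001, 0],
  [0, 0, 0, 0],
])

```text
time: 2.33
ee_pos: [0.5463, -0.28, 0.0919]
tool_rot: [0.0, 0.858, -0.513, 0.003]
wrist_force: [0.5, 0.5, -0.1]
gripper_width: 0.05
```

```bash
python3 -c "
from h import *
s=st()"
```

```text
t 2.33 pos [ 0.5463 -0.28    0.0919] psi -151.7 q7 -2.28 q [ 0.61  0.34 -0.21  1.7   0.08  1.1  -2.28] F [ 0.5  0.5 -0.1] w 0.05
```

apply_moves([
  [-0.002, 0, -0.004, 0],
  [0, 0, 0, 0],
  [0, 0, 0, 0],
  [0, 0, 0, 0],
], jaw=0.024, newtons=10)

```text
time: 2.82
ee_pos: [0.5444, -0.2803, 0.0884]
tool_rot: [0.0, 0.859, -0.513, 0.004]
wrist_force: [0.3, 0.5, -0.3]
gripper_width: 0.0253
```

```bash
python3 -c "
from h import *
s=st(); f=snap('wrist','w2'); snap('side','s2')
crop('s2',200,80,400,230,4,'c2')"
```

```text
t 2.83 pos [ 0.5444 -0.2803  0.0884] psi -151.7 q7 -2.28 q [ 0.61  0.34 -0.21  1.71  0.08  1.09 -2.28] F [ 0.3  0.5 -0.3] w 0.0253
```

View pics/c2.png

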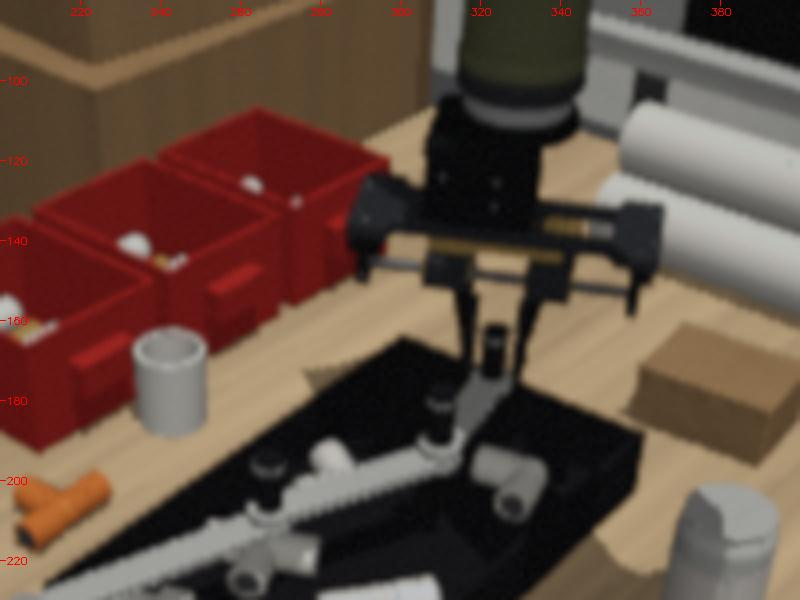

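View pics/w2.png

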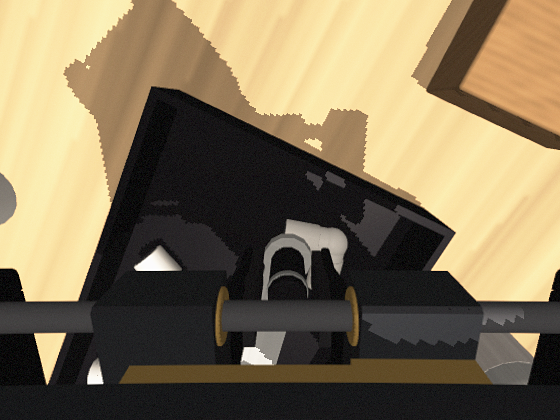

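```bash
cat >> h.py <<'E'
def arc(c,r,head_deg,step,n,psi_now,psi_step,z):
    # rows to carry TCP from its measured pos to circle points
    s=robot.state(); pos=s['ee_pos']; out=[]; cur=pos.copy()
    for i in range(1,n+1):
        h=np.radians(head_deg+step*i); t=np.array([c[0]+r*np.cos(h),c[1]+r*np.sin(h),z]); d=t-cur
        if i==1: pass
        out.append([round(float(x),4) for x in d]+[psi_step]); cur=t
    print(out)
def head(c,pos): return np.degrees(np.arctan2(pos[1]-c[1],pos[0]-c[0]))
E
python3 -c "
from h import *
s=st(); c=(.5214,-.1969); h=head(c,s['ee_pos']); print(h, np.hypot(*(s['ee_pos'][:2]-c)))
arc(c,.085,h,7,8,0,6,.088)"
```

```text
t 2.92 pos [ 0.5445 -0.2803  0.0884] psi -151.7 q7 -2.28 q [ 0.61  0.34 -0.21  1.71  0.08  1.09 -2.28] F [-1.  -0.5  0.6] w 0.0243
-74.5457163499709 0.08650563181343501
[[0.0094, 0.0048, -0.0004, 6], [0.0093, 0.0045, 0.0, 6], [0.0087, 0.0056, 0.0, 6], [0.008, 0.0067, 0.0, 6], [0.0071, 0.0076, 0.0, 6], [0.0061, 0.0084, 0.0, 6], [0.005, 0.0091, 0.0, 6], [0.0039, 0.0096, 0.0, 6]]
```

apply_moves([
  [0.0095, 0.004, 0, 6],
  [0.0093, 0.0045, 0, 6],
  [0.0087, 0.0056, 0, 6],
  [0.008, 0.0067, 0, 6],
  [0.0071, 0.0076, 0, 6],
  [0.0061, 0.0084, 0, 6],
])

```text
time: 3.68
ee_pos: [0.5915, -0.2504, 0.0883]
tool_rot: [0.004, 0.976, -0.216, 0.004]
wrist_force: [0.1, -2.2, 0.3]
gripper_width: 0.0242
```

```bash
python3 -c "
from h import *
s=st(); c=(.5214,-.1969); h=head(c,s['ee_pos']); print(h, np.hypot(*(s['ee_pos'][:2]-c)))
arc(c,.085,h,7,9,0,6,.088)"
```

```text
t 3.67 pos [ 0.5915 -0.2504  0.0883] psi -114.9 q7 -1.76 q [ 0.62  0.41 -0.33  1.63  0.15  1.12 -1.76] F [ 0.1 -2.2  0.3] w 0.0242
-37.3544644705607 0.0881258220560685
[[0.0033, 0.0105, -0.0003, 6], [0.0047, 0.0093, 0.0, 6], [0.0035, 0.0098, 0.0, 6], [0.0023, 0.0101, 0.0, 6], [0.0011, 0.0103, 0.0, 6], [-0.0002, 0.0104, 0.0, 6], [-0.0015, 0.0103, 0.0, 6], [-0.0027, 0.01, 0.0, 6], [-0.0039, 0.0096, 0.0, 6]]
```

apply_moves([
  [0.0035, 0.0105, 0, 6],
  [0.0042, 0.0093, 0, 6],
  [0.003, 0.0098, 0, 6],
  [0.002, 0.0101, 0, 6],
  [0.0008, 0.0103, 0, 6],
  [-0.0004, 0.0104, 0, 6],
  [-0.0018, 0.0103, 0, 6],
])

```text
time: 4.55
ee_pos: [0.6055, -0.1861, 0.0889]
tool_rot: [0.006, 0.987, 0.158, 0.009]
wrist_force: [1.7, -1.5, -0.5]
gripper_width: 0.0241
```

```bash
python3 -c "
from h import *
s=st(); c=(.5214,-.1969); h=head(c,s['ee_pos']); print(h, np.hypot(*(s['ee_pos'][:2]-c)))
arc(c,.085,h,7,9,0,6,.088)"
```

```text
t 4.55 pos [ 0.6055 -0.1861  0.0889] psi -71.8 q7 -1.15 q [ 0.64  0.41 -0.48  1.66  0.21  1.11 -1.15] F [ 1.7 -1.5 -0.5] w 0.0241
7.301832386342538 0.08481902277149563
[[-0.0018, 0.0102, -0.0009, 6], [-0.0032, 0.0099, 0.0, 6], [-0.0044, 0.0094, 0.0, 6], [-0.0055, 0.0088, 0.0, 6], [-0.0065, 0.0081, 0.0, 6], [-0.0074, 0.0072, 0.0, 6], [-0.0083, 0.0063, 0.0, 6], [-0.009, 0.0052, 0.0, 6], [-0.0095, 0.0041, 0.0, 6]]
```

apply_moves([
  [-0.0018, 0.0102, -0.0005, 6],
  [-0.0032, 0.0099, 0, 6],
  [-0.0044, 0.0094, 0, 6],
  [-0.0055, 0.0088, 0, 6],
  [-0.0065, 0.0081, 0, 6],
  [-0.0074, 0.0072, 0, 6],
])

```text
time: 5.3
ee_pos: [0.578, -0.1347, 0.0887]
tool_rot: [0.005, 0.886, 0.464, 0.013]
wrist_force: [0.8, 0.1, -1.2]
gripper_width: 0.0237
```

```bash
python3 -c "
from h import *
s=st(); c=(.5214,-.1969); h=head(c,s['ee_pos']); print(h, np.hypot(*(s['ee_pos'][:2]-c)))
arc(c,.085,h,6,6,0,6,.088); snap('side','s3'); snap('top','t3')
crop('s3',200,80,400,230,4,'c2'); crop('t3',205,155,385,260,4,'c1')"
```

```text
t 5.3 pos [ 0.578  -0.1347  0.0887] psi -34.7 q7 -0.59 q [ 0.72  0.35 -0.62  1.76  0.22  1.08 -0.59] F [ 0.8  0.1 -1.2] w 0.0237
47.70749963023396 0.08413774285637642
[[-0.0063, 0.0063, -0.0007, 6], [-0.0074, 0.0049, 0.0, 6], [-0.0079, 0.0041, 0.0, 6], [-0.0083, 0.0032, 0.0, 6], [-0.0086, 0.0023, 0.0, 6], [-0.0088, 0.0014, 0.0, 6]]
```

View pics/c2.png

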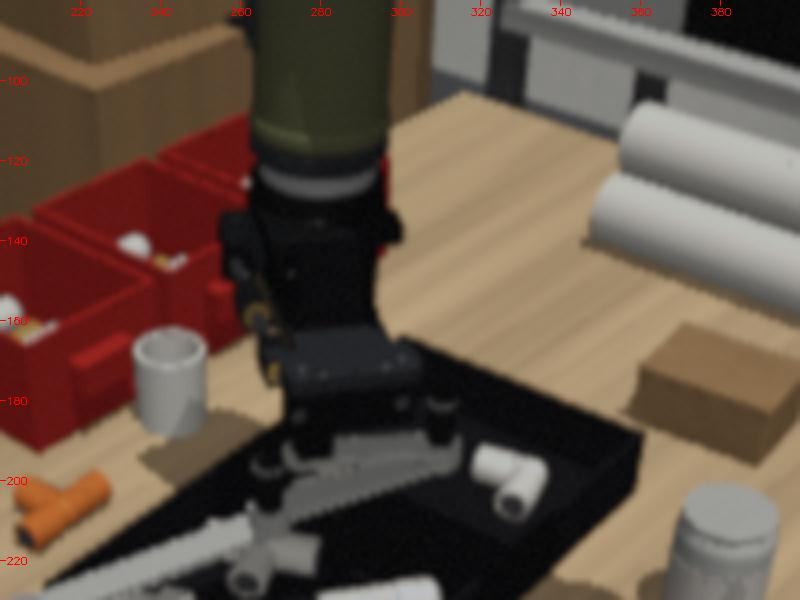

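View pics/c1.png

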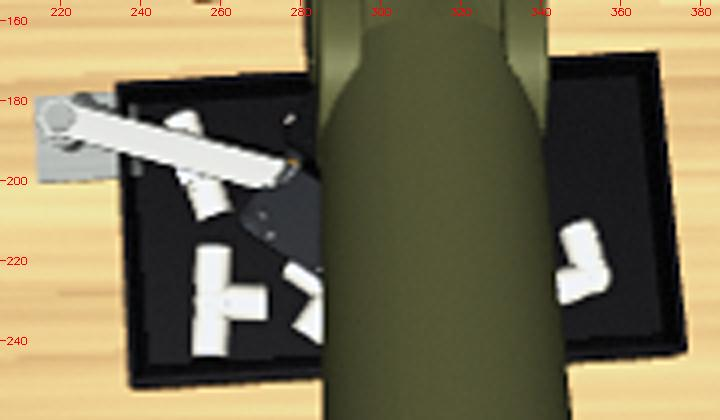

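apply_moves([
  [-0.0063, 0.0063, 0, 5],
  [-0.0074, 0.0049, 0, 4],
  [-0.0079, 0.0041, 0, 3],
  [-0.004, 0.0015, 0, 2],
  [0, 0, 0, 0],
])

```text
time: 6.02
ee_pos: [0.5538, -0.1194, 0.0896]
tool_rot: [0.005, 0.825, 0.565, 0.015]
wrist_force: [0.1, 0.2, 0.3]
gripper_width: 0.024
```

```bash
python3 -c "
from h import *
s=st(); c=(.5214,-.1969); h=head(c,s['ee_pos']); print(h, np.hypot(*(s['ee_pos'][:2]-c)))
f=snap('wrist','w3'); snap('side','s3')
crop('s3',200,120,400,270,4,'c2')"
```

```text
t 6.03 pos [ 0.5538 -0.1194  0.0896] psi -21.1 q7 -0.35 q [ 0.77  0.3  -0.68  1.82  0.2   1.06 -0.35] F [0.1 0.2 0.3] w 0.024
67.27721072192149 0.08396773061052941
```

View pics/c2.png

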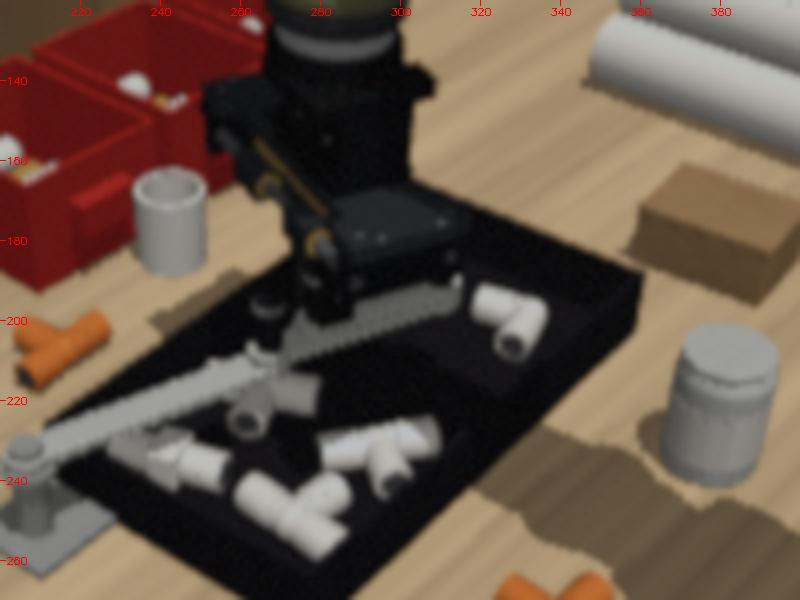

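View pics/w3.png

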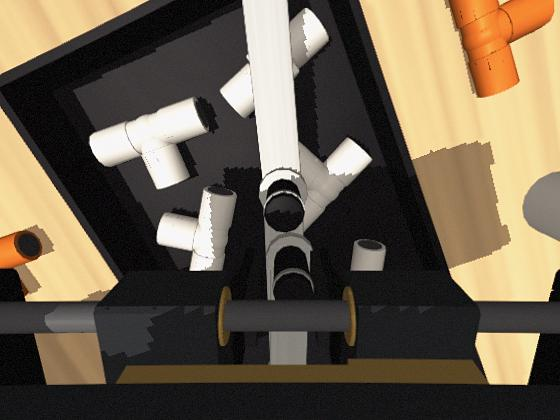

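apply_moves([
  [-0.0028, 0.0011, -0.001, 0],
  [-0.0028, 0.0011, 0, 0],
  [-0.0028, 0.001, 0, 0],
])

```text
time: 6.5
ee_pos: [0.5473, -0.1172, 0.0888]
tool_rot: [0.007, 0.825, 0.565, 0.016]
wrist_force: [2.4, -1.3, -2.9]
gripper_width: 0.0239
```

apply_moves([
  [-0.002, 0.0008, 0, 0],
  [-0.002, 0.0008, 0, 0],
])

```text
time: 6.75
ee_pos: [0.5433, -0.1161, 0.0888]
tool_rot: [0.007, 0.825, 0.565, 0.016]
wrist_force: [3.1, -1.7, -2.1]
gripper_width: 0.0239
```

```bash
python3 -c "
from h import *
s=st(); c=(.5214,-.1969); h=head(c,s['ee_pos']); print(h, np.hypot(*(s['ee_pos'][:2]-c)))
f=snap('wrist','w3')"
```

```text
t 6.75 pos [ 0.5433 -0.1161  0.0888] psi -21.3 q7 -0.35 q [ 0.78  0.27 -0.69  1.85  0.19  1.05 -0.35] F [ 3.1 -1.7 -2.1] w 0.0239
74.8151883556264 0.08371974042083065
```

View pics/w3.png

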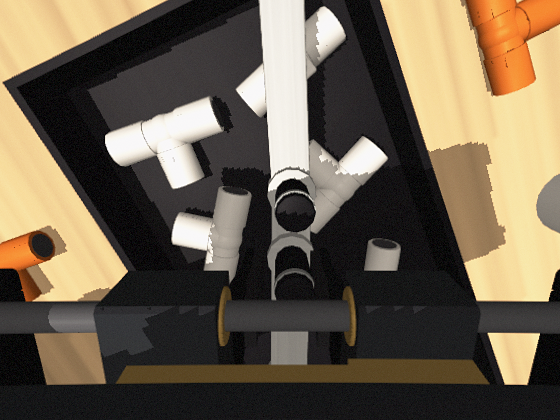

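apply_moves([
  [0.003, -0.001, 0, 0],
  [0, 0, 0, 0],
], jaw=0.04)

```text
time: 7.05
ee_pos: [0.5446, -0.1163, 0.0885]
tool_rot: [0.006, 0.825, 0.565, 0.015]
wrist_force: [-0.1, 0.9, 0.1]
gripper_width: 0.0361
```

apply_moves([
  [0, 0, 0.03, 0],
  [0, 0, 0.05, 0],
  [-0.04, 0, 0.05, 0],
  [-0.05, 0, 0, 0],
  [0, 0, 0, 0],
])

```text
time: 7.68
ee_pos: [0.4508, -0.1137, 0.2188]
tool_rot: [0.002, 0.824, 0.566, 0.013]
wrist_force: [0.5, 0.5, -0.0]
gripper_width: 0.0398
```

```bash
python3 -c "
from h import *
s=st(); f=snap('wrist','w4'); snap('top','t4'); snap('side','s4')
crop('s4',180,140,380,280,4,'c2'); crop('t4',205,155,385,260,4,'c1')"
```

```text
t 7.67 pos [ 0.4508 -0.1137  0.2188] psi -21.1 q7 -0.1 q [ 0.93 -0.08 -0.69  1.89 -0.07  1.3  -0.1 ] F [ 0.5  0.5 -0. ] w 0.0398
```

View pics/w4.png

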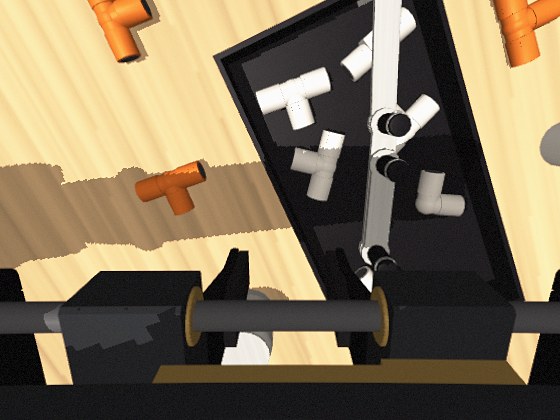

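View pics/c2.png

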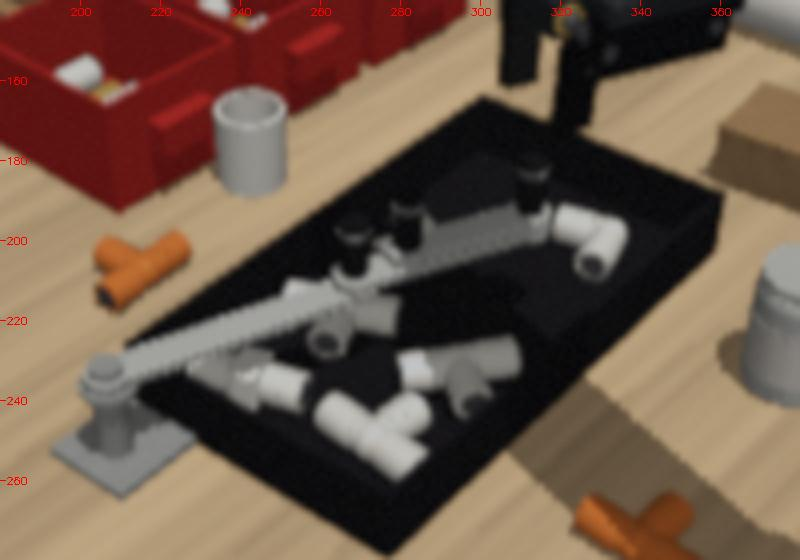

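View pics/c1.png

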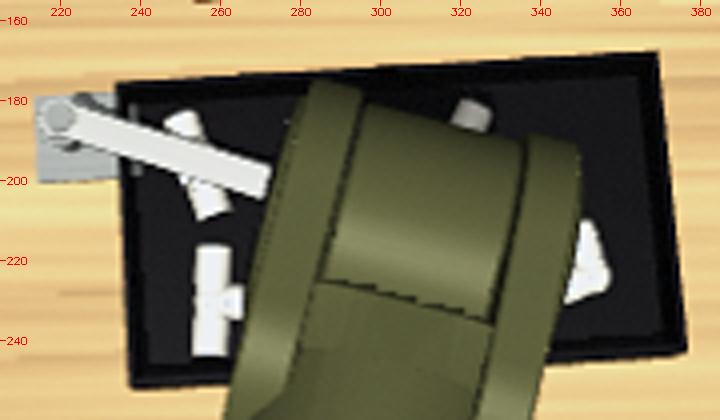

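```bash
python3 -c "
from h import *
p=np.load('crate.npy'); crop('w4',340,80,460,300,4,'c1'); f=load('w4');g=load('s4')
obs=[(f,1,399,124.5),(f,3,393,168),(f,2,384,262),(g,1,268.5,196),(g,3,281.7,192.5),(g,2,313.5,180.5)]
a,r=fitarm(p,obs,[.33,.1,3.1]); print(a,r.reshape(-1,2).round(1)); print(arm(p,*a),np.degrees(arm(p,*a)[4]))
a,r=fitarm(p,obs[:3],[.33,.1,3.1]); print(a,r.reshape(-1,2).round(1)); print(arm(p,*a))
"
```

```text
[0.37724197 0.09073289 3.18233612] [[ 1.   1.3]
 [-0.3  4.1]
 [-0.4  8.4]
 [ 0.1 -0.8]
 [ 1.2 -2.9]
 [ 0.5 -0. ]]
(array([0.60861767, 0.06885819]), array([ 0.55780335, -0.08285834]), array([ 0.50953927, -0.19272453]), array([ 0.5405281 , -0.11357472]), (np.float64(-1.8939826135166435), np.float64(-1.9847155081496612), np.float64(1.1976206140567907))) [-108.51721023 -113.71582215   68.61860664]
[0.3769901  0.09175141 3.17978498] [[ 1.1  1.3]
 [-0.   4.1]
 [-0.5  8.4]]
(array([0.60861767, 0.06885819]), array([ 0.55784156, -0.08287114]), array([ 0.50949327, -0.19270029]), array([ 0.54074453, -0.11365373]), (np.float64(-1.8937307366869491), np.float64(-1.9854821427165166), np.float64(1.1943028373204596)))
```

View pics/c1.png

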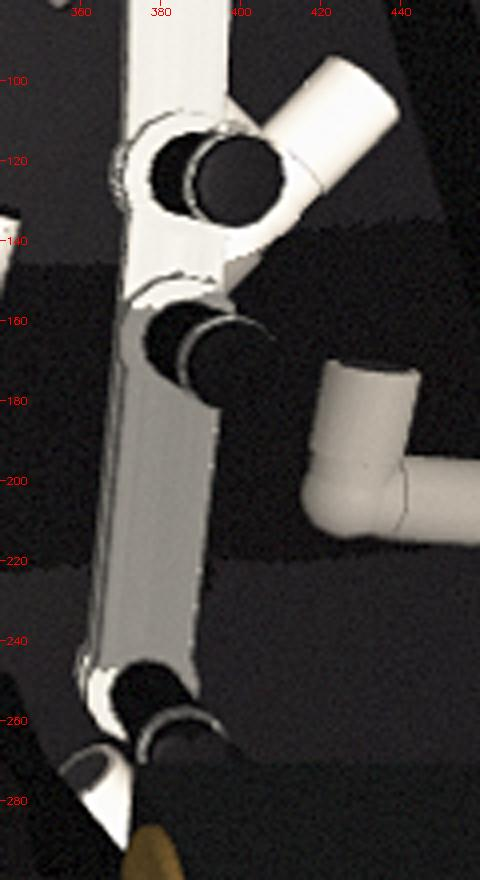

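```bash
python3 -c "
from h import *
p=np.load('crate.npy'); f=load('w4');g=load('s4')
obs=[(f,1,399,125),(f,3,398,171),(f,2,386,269),(g,1,268.5,194),(g,3,281.7,190),(g,2,313.5,179.5)]
a,r=fitarm(p,obs,[.33,.1,3.1]); print(a,r.reshape(-1,2).round(1)); print(arm(p,*a),np.degrees(arm(p,*a)[4]))
"
```

```text
[0.37985771 0.06665083 3.13881255] [[ 0.5  0.8]
 [-0.2  1.3]
 [ 0.1  1.5]
 [ 0.2  1.3]
 [ 0.5 -1.3]
 [ 0.1  0.5]]
(array([0.60861767, 0.06885819]), array([ 0.55740667, -0.08272491]), array([ 0.51151196, -0.19360175]), array([ 0.54423893, -0.11515467]), (np.float64(-1.8965983456513877), np.float64(-1.9632491779304873), np.float64(1.1755633734867204))) [-108.66708064 -112.48589203   67.35481985]
```

apply_moves([
  [0.03, -0.04, 0, 0],
  [0.03, -0.04, 0, 0],
  [0, 0, -0.03, 0],
  [0, 0, -0.03, 0],
  [0, 0, -0.015, 0],
  [0, 0, 0, 0],
])

```text
time: 8.57
ee_pos: [0.5224, -0.1928, 0.1384]
tool_rot: [-0.003, 0.822, 0.569, 0.017]
wrist_force: [-1.2, 0.2, -0.4]
gripper_width: 0.0398
```

```bash
python3 -c "
from h import *
s=st()"
```

```text
t 8.57 pos [ 0.5224 -0.1928  0.1384] psi -20.6 q7 -0.14 q [ 0.92  0.23 -0.66  1.79  0.12  1.16 -0.14] F [-1.2  0.2 -0.4] w 0.0398
```

apply_moves([
  [-0.009, -0.001, 0, 0],
  [0, 0, 0, 0],
])

```text
time: 8.82
ee_pos: [0.514, -0.1938, 0.14]
tool_rot: [-0.002, 0.822, 0.569, 0.018]
wrist_force: [0.5, 0.8, -0.3]
gripper_width: 0.0401
```

apply_moves([
  [-0.002, 0, -0.02, 0],
  [-0.001, 0, -0.02, 0],
  [0, 0, -0.008, 0],
  [0, 0, 0, 0],
])

```text
time: 9.32
ee_pos: [0.5134, -0.1953, 0.0958]
tool_rot: [0.003, 0.822, 0.569, 0.02]
wrist_force: [-0.5, -0.3, 0.7]
gripper_width: 0.04
```

```bash
python3 -c "
from h import *
s=st()
f=snap('side','s5'); crop('s5',180,120,380,260,4,'c2')"
```

```text
t 9.32 pos [ 0.5134 -0.1953  0.0958] psi -20.6 q7 -0.15 q [ 0.92  0.25 -0.66  1.86  0.14  1.06 -0.15] F [-0.5 -0.3  0.7] w 0.04
```

View pics/c2.png

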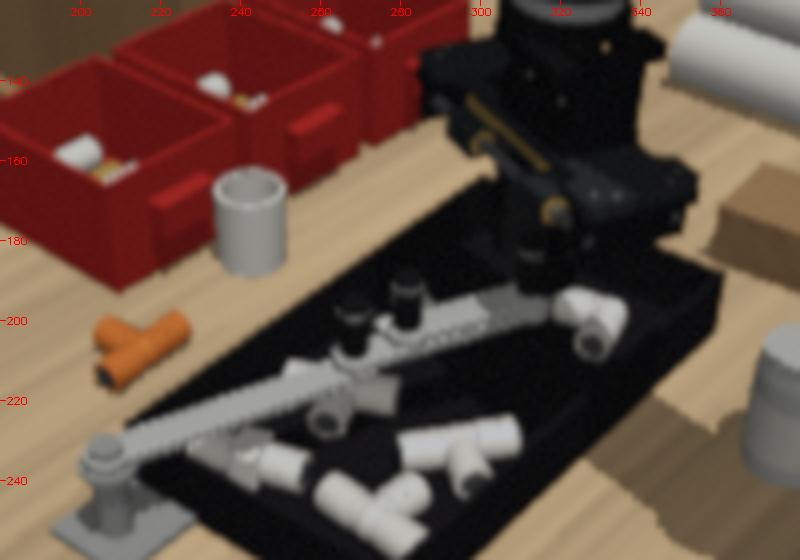

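apply_moves([
  [0, 0, -0.006, 0],
  [0, 0, 0, 0],
  [0, 0, 0, 0],
], jaw=0.024)

```text
time: 9.75
ee_pos: [0.515, -0.1959, 0.0915]
tool_rot: [0.004, 0.822, 0.569, 0.02]
wrist_force: [0.1, -1.0, -0.2]
gripper_width: 0.0251
```

```bash
python3 -c "
from h import *
s=st(); c=(.5574,-.0827); h=head(c,s['ee_pos']); print(h, np.hypot(*(s['ee_pos'][:2]-c)))
arc(c,.12,h,-5,9,0,-5,.089)"
```

```text
t 9.75 pos [ 0.515  -0.1959  0.0915] psi -20.6 q7 -0.15 q [ 0.92  0.25 -0.65  1.86  0.15  1.05 -0.15] F [ 0.1 -1.  -0.2] w 0.0251
-110.55477847161255 0.12085011347183286
[[-0.0093, 0.0049, -0.0025, -5], [-0.0092, 0.0049, 0.0, -5], [-0.0088, 0.0057, 0.0, -5], [-0.0082, 0.0065, 0.0, -5], [-0.0076, 0.0071, 0.0, -5], [-0.007, 0.0078, 0.0, -5], [-0.0063, 0.0084, 0.0, -5], [-0.0055, 0.0089, 0.0, -5], [-0.0047, 0.0093, 0.0, -5]]
```

apply_moves([
  [-0.0093, 0.0045, -0.002, -4],
  [-0.0092, 0.0049, 0, -5],
  [-0.0088, 0.0057, 0, -5],
  [-0.0082, 0.0065, 0, -5],
  [-0.0076, 0.0071, 0, -5],
  [-0.007, 0.0078, 0, -5],
])

```text
time: 10.5
ee_pos: [0.4686, -0.1622, 0.0918]
tool_rot: [0.015, 0.941, 0.337, 0.022]
wrist_force: [2.1, -1.5, -1.9]
gripper_width: 0.024
```

```bash
python3 -c "
from h import *
s=st(); c=(.5574,-.0827); h=head(c,s['ee_pos']); print(h, np.hypot(*(s['ee_pos'][:2]-c)))
arc(c,.12,h,-5,9,0,-5,.089)"
```

```text
t 10.5 pos [ 0.4686 -0.1622  0.0918] psi -50.7 q7 -0.66 q [ 0.88  0.1  -0.63  2.01  0.07  1.   -0.66] F [ 2.1 -1.5 -1.9] w 0.024
-138.15127820123573 0.11916416101825758
[[-0.0073, 0.0075, -0.0028, -5], [-0.0059, 0.0086, 0.0, -5], [-0.0051, 0.0091, 0.0, -5], [-0.0043, 0.0095, 0.0, -5], [-0.0035, 0.0099, 0.0, -5], [-0.0026, 0.0101, 0.0, -5], [-0.0017, 0.0103, 0.0, -5], [-0.0008, 0.0104, 0.0, -5], [0.0001, 0.0105, 0.0, -5]]
```

apply_moves([
  [-0.007, 0.0075, -0.001, -5],
  [-0.0059, 0.0086, -0.001, -5],
  [-0.0051, 0.0091, 0, -5],
  [-0.0043, 0.0095, 0, -5],
  [-0.0035, 0.0099, 0, -5],
  [-0.0026, 0.0101, 0, -5],
  [-0.0017, 0.0103, 0, -5],
  [-0.0008, 0.0104, 0, -5],
])

```text
time: 11.5
ee_pos: [0.4398, -0.0911, 0.0927]
tool_rot: [0.029, 0.999, -0.019, 0.018]
wrist_force: [-0.5, -2.0, -1.5]
gripper_width: 0.0243
```

```bash
python3 -c "
from h import *
s=st(); c=(.5574,-.0827); h=head(c,s['ee_pos']); print(h, np.hypot(*(s['ee_pos'][:2]-c)))
arc(c,.12,h,-5,9,0,-5,.089); snap('side','s6'); crop('s6',180,120,380,260,4,'c2')"
```

```text
t 11.5 pos [ 0.4398 -0.0911  0.0927] psi -92.2 q7 -1.53 q [ 0.8  -0.01 -0.69  2.1   0.06  1.01 -1.53] F [-0.5 -2.  -1.5] w 0.0243
-175.89923219470737 0.11788253422699281
[[-0.0024, 0.0103, -0.0037, -5], [0.0006, 0.0105, 0.0, -5], [0.0015, 0.0104, 0.0, -5], [0.0024, 0.0102, 0.0, -5], [0.0033, 0.0099, 0.0, -5], [0.0042, 0.0096, 0.0, -5], [0.005, 0.0092, 0.0, -5], [0.0058, 0.0087, 0.0, -5], [0.0065, 0.0082, 0.0, -5]]
```

View pics/c2.png

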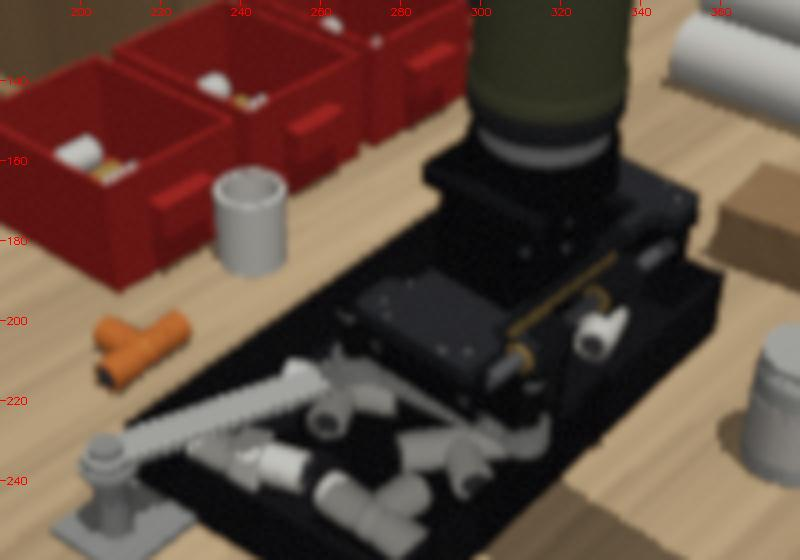

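apply_moves([
  [-0.002, 0.0103, -0.002, -5],
  [0.0004, 0.0105, -0.001, -5],
  [0.0013, 0.0104, 0, -5],
  [0.0024, 0.0102, 0, -5],
  [0.0033, 0.0099, 0, -5],
  [0.0042, 0.0096, 0, -5],
  [0.005, 0.0092, 0, -5],
  [0.0058, 0.0087, 0, -5],
])

```text
time: 12.55
ee_pos: [0.459, -0.0166, 0.0911]
tool_rot: [0.04, 0.929, -0.367, 0.005]
wrist_force: [-1.8, -1.8, 1.3]
gripper_width: 0.0241
```

```bash
python3 -c "
from h import *
s=st(); c=(.5574,-.0827); h=head(c,s['ee_pos']); print(s['tool_rot'],h, np.hypot(*(s['ee_pos'][:2]-c)))
arc(c,.12,h,-5,9,0,-5,.089)"
```

```text
t 12.55 pos [ 0.459  -0.0166  0.0911] psi -133.2 q7 -2.5 q [ 0.67  0.09 -0.77  2.03  0.16  1.08 -2.5 ] F [-1.8 -1.8  1.3] w 0.0241
[ 0.03956102  0.92919126 -0.36743502  0.00548092] 146.11377186337705 0.11851427021975844
[[0.005, 0.0093, -0.0021, -5], [0.0069, 0.0079, 0.0, -5], [0.0076, 0.0072, 0.0, -5], [0.0082, 0.0065, 0.0, -5], [0.0087, 0.0058, 0.0, -5], [0.0092, 0.005, 0.0, -5], [0.0096, 0.0042, 0.0, -5], [0.0099, 0.0033, 0.0, -5], [0.0102, 0.0025, 0.0, -5]]
```

apply_moves([
  [0, 0, 0, 0],
  [0, 0, 0, 0],
  [0, 0, 0.03, 0],
  [0, 0, 0.03, 5],
  [0, 0, 0, 10],
  [0, 0, 0, 10],
  [0, 0, 0, 10],
  [0, 0, 0, 10],
  [0, 0, 0, 10],
  [0, 0, 0, 10],
  [0, 0, 0, 10],
  [0, 0, 0, 10],
  [0, 0, 0, 10],
  [0, 0, 0, 10],
  [0, 0, 0, 10],
  [0, 0, 0, 10],
  [0, 0, 0, 10],
  [0, 0, 0, 10],
  [0, 0, 0, 10],
  [0, 0, 0, 10],
], jaw=0.045)

```text
time: 15.05
ee_pos: [0.4583, -0.0223, 0.1564]
tool_rot: [-0.0, 0.43, 0.902, 0.045]
wrist_force: [0.8, 0.1, 0.0]
gripper_width: 0.0451
```

```bash
python3 -c "
from h import *
s=st(); print(s['tool_rot']); snap('side','s7'); crop('s7',180,140,380,280,4,'c2'); snap('wrist','w7')"
```

```text
t 15.05 pos [ 0.4583 -0.0223  0.1564] psi 39.0 q7 0.81 q [ 0.62 -0.05 -0.54  2.   -0.12  1.15  0.81] F [0.8 0.1 0. ] w 0.0451
[-4.45641134e-05  4.29622283e-01  9.01889977e-01  4.49350811e-02]
```

View pics/c2.png

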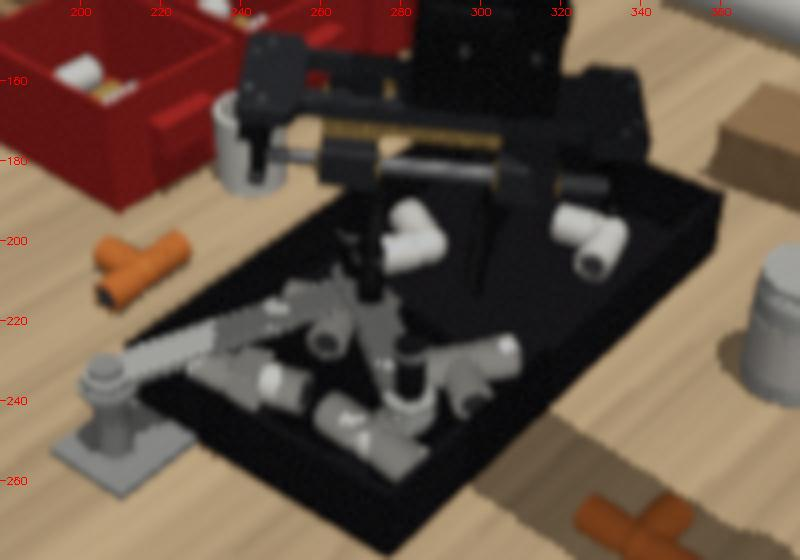

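View pics/w7.png

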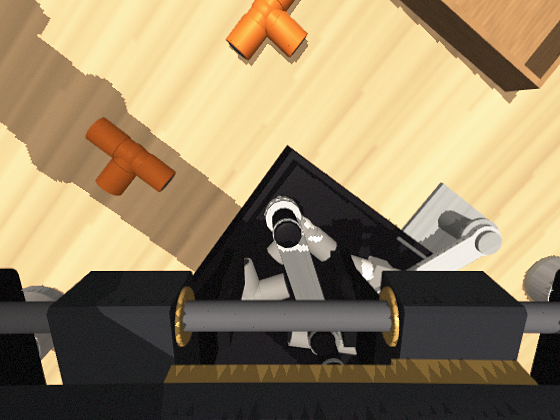

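```bash
cat >> h.py <<'E'
def pinch():
    from scipy.spatial.transform import Rotation as R
    s=robot.state(); q=s['tool_rot']; m=R.from_quat([q[1],q[2],q[3],q[0]]).as_matrix(); return s['ee_pos']-m[:,2]*robot.pinch_z, m[:,2]
E
python3 -c "
from h import *
f=load('w7'); g=load('s7')
print(pix2w(f,287,234,.119), pix2w(g,283,223.5,.119)); print(pinch()); p=np.load('crate.npy')
crop('w7',230,180,400,360,4,'c1')
obs=[(f,2,287,234),(g,2,283,223.5)]
print(arm(p,.38,np.radians(146-33),3.14))"
```

```text
[ 0.45717342 -0.01557024  0.119     ] [ 0.4604755  -0.02048666  0.119     ]
(array([ 0.4577726 , -0.02397146,  0.17495953]), array([ 0.03877275,  0.08107497, -0.99595358]))
(array([0.60861767, 0.06885819]), array([ 0.5573851 , -0.08271762]), array([ 0.46775402, -0.00292871]), array([ 0.53115261, -0.0595469 ]), (np.float64(-1.896740639741381), np.float64(-3.8689626944949733), np.float64(-0.7289626944949732)))
```

View pics/c1.png

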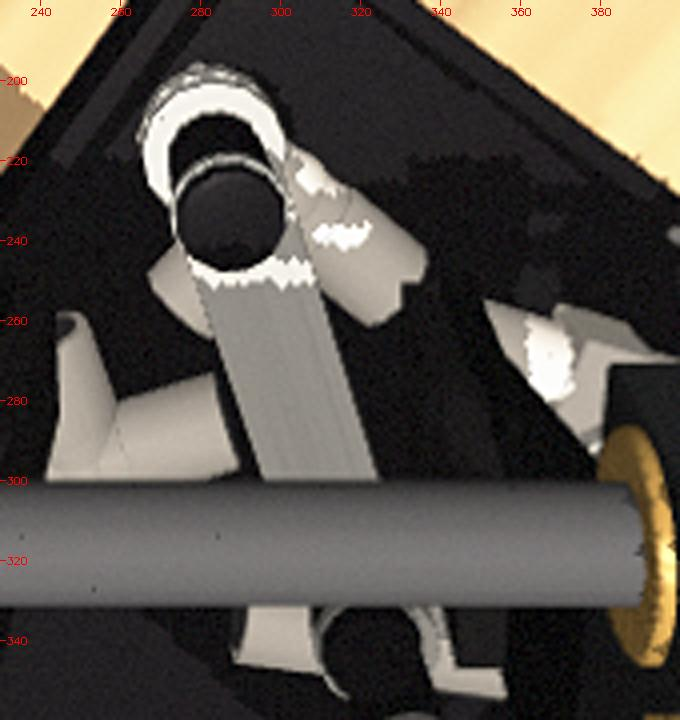

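apply_moves([
  [0.0, 0.003, -0.025, 5],
  [0, 0.003, -0.025, 5],
  [0, 0, -0.012, 0],
  [0, 0, 0, 0],
])

```text
time: 15.65
ee_pos: [0.4591, -0.0171, 0.094]
tool_rot: [-0.002, 0.356, 0.933, 0.045]
wrist_force: [-1.1, -0.3, -0.1]
gripper_width: 0.045
```

```bash
python3 -c "
from h import *
s=st(); print(s['tool_rot'],pinch()[0]); snap('side','s7'); crop('s7',180,140,380,280,4,'c2');"
```

```text
t 15.65 pos [ 0.4591 -0.0171  0.094 ] psi 48.2 q7 0.93 q [ 0.6   0.03 -0.56  2.06 -0.08  1.03  0.93] F [-1.1 -0.3 -0.1] w 0.045
[-0.00197802  0.35575379  0.93349213  0.04503081] [ 0.45855824 -0.01873518  0.1126329 ]
```

View pics/c2.png

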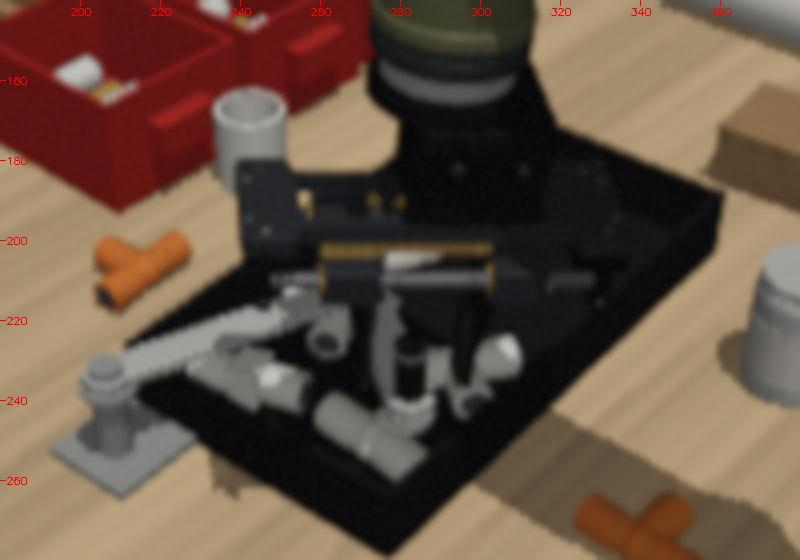

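apply_moves([
  [0, 0.001, -0.004, 0],
  [0, 0, 0, 0],
  [0, 0, 0, 0],
], jaw=0.024)

```text
time: 16.08
ee_pos: [0.4611, -0.0166, 0.0923]
tool_rot: [0.0, 0.357, 0.933, 0.045]
wrist_force: [-0.1, -0.3, -0.1]
gripper_width: 0.0265
```

```bash
python3 -c "
from h import *
s=st(); c=(.5574,-.0827); h=head(c,s['ee_pos']); print(h, np.hypot(*(s['ee_pos'][:2]-c)))
arc(c,.12,h,-5,9,0,-5,.09)"
```

```text
t 16.07 pos [ 0.4611 -0.0166  0.0923] psi 48.1 q7 0.92 q [ 0.6   0.04 -0.56  2.06 -0.08  1.02  0.92] F [-0.1 -0.3 -0.1] w 0.0265
145.52545795088417 0.11685683954730351
[[0.0037, 0.0101, -0.0023, -5], [0.007, 0.0078, 0.0, -5], [0.0077, 0.0071, 0.0, -5], [0.0082, 0.0064, 0.0, -5], [0.0088, 0.0057, 0.0, -5], [0.0092, 0.0049, 0.0, -5], [0.0096, 0.0041, 0.0, -5], [0.01, 0.0032, 0.0, -5], [0.0102, 0.0024, 0.0, -5]]
```

apply_moves([
  [0.005, 0.0095, -0.002, -2],
  [0.007, 0.0078, 0, -4],
  [0.0077, 0.0071, 0, -5],
  [0.0082, 0.0064, 0, -5],
  [0.0088, 0.0057, 0, -5],
  [0.0092, 0.0049, 0, -5],
  [0.0096, 0.0041, 0, -5],
])

```text
time: 16.95
ee_pos: [0.5127, 0.0263, 0.0903]
tool_rot: [0.009, 0.602, 0.797, 0.038]
wrist_force: [-2.5, 0.4, 2.2]
gripper_width: 0.024
```

```bash
python3 -c "
from h import *
s=st(); c=(.5574,-.0827); h=head(c,s['ee_pos']); print(h, np.hypot(*(s['ee_pos'][:2]-c)))
arc(c,.12,h,-5,9,0,-5,.09)"
```

```text
t 16.95 pos [0.5127 0.0263 0.0903] psi 15.8 q7 0.17 q [ 0.48  0.13 -0.58  1.98  0.03  0.99  0.17] F [-2.5  0.4  2.2] w 0.024
112.32082314973005 0.11779275837408665
[[0.009, 0.0056, -0.0003, -5], [0.0101, 0.0027, 0.0, -5], [0.0103, 0.0018, 0.0, -5], [0.0104, 0.0009, 0.0, -5], [0.0105, -0.0, 0.0, -5], [0.0104, -0.0009, 0.0, -5], [0.0103, -0.0019, 0.0, -5], [0.0101, -0.0027, 0.0, -5], [0.0098, -0.0036, 0.0, -5]]
```

apply_moves([
  [0.0093, 0.0045, 0, -4],
  [0.0101, 0.0027, 0, -4],
  [0.0103, 0.0018, 0, -4],
  [0.0104, 0.0009, 0, -5],
  [0.0105, 0, 0, -5],
  [0.0104, -0.0009, 0, -5],
])

```text
time: 17.7
ee_pos: [0.5706, 0.0356, 0.0901]
tool_rot: [0.014, 0.777, 0.628, 0.031]
wrist_force: [-2.4, 0.6, 1.7]
gripper_width: 0.024
```

```bash
python3 -c "
from h import *
s=st(); c=(.5574,-.0827); h=head(c,s['ee_pos']); print(h, np.hypot(*(s['ee_pos'][:2]-c)))
snap('side','s8'); crop('s8',180,140,380,280,4,'c2'); snap('wrist','w8')"
```

```text
t 17.7 pos [0.5706 0.0356 0.0901] psi -12.2 q7 -0.42 q [ 0.36  0.25 -0.52  1.85  0.14  1.01 -0.42] F [-2.4  0.6  1.7] w 0.024
83.61295531752376 0.11902620120645518
```

View pics/c2.png

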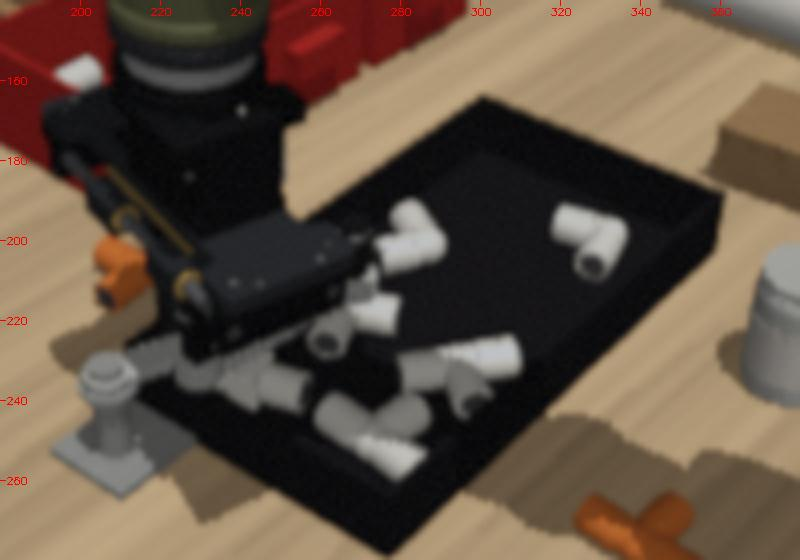

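View pics/w8.png

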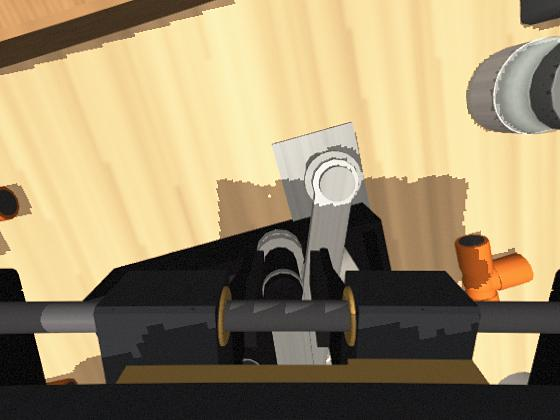

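apply_moves([
  [0.0095, -0.001, 0, -4],
  [0.0095, -0.0018, 0, -3],
  [0.005, -0.0015, 0, 0],
  [0.002, -0.0006, 0, 0],
])

```text
time: 18.3
ee_pos: [0.595, 0.0316, 0.0899]
tool_rot: [0.014, 0.812, 0.582, 0.029]
wrist_force: [-2.0, 0.9, 1.5]
gripper_width: 0.0242
```

```bash
python3 -c "
from h import *
s=st(); c=(.5574,-.0827); h=head(c,s['ee_pos']); print(h, np.hypot(*(s['ee_pos'][:2]-c)))
snap('wrist','w8')"
```

```text
t 18.3 pos [0.595  0.0316 0.0899] psi -18.8 q7 -0.55 q [ 0.33  0.3  -0.49  1.79  0.16  1.03 -0.55] F [-2.   0.9  1.5] w 0.0242
71.8013759752216 0.12036402352822811
```

View pics/w8.png

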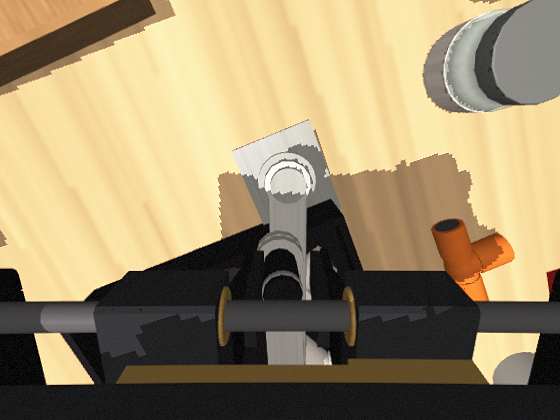

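apply_moves([
  [0.002, -0.0007, 0, 0],
  [0.002, -0.0007, 0, 0],
])

```text
time: 18.6
ee_pos: [0.5988, 0.0308, 0.0899]
tool_rot: [0.014, 0.812, 0.583, 0.029]
wrist_force: [-1.9, 2.5, 0.5]
gripper_width: 0.0241
```

apply_moves([
  [0.0015, -0.0005, 0, 0],
  [0.0015, -0.0005, 0, 0],
])

```text
time: 18.85
ee_pos: [0.6006, 0.0304, 0.0897]
tool_rot: [0.013, 0.812, 0.583, 0.028]
wrist_force: [-7.0, 1.9, 4.7]
gripper_width: 0.0243
```

apply_moves([
  [0.0015, -0.0005, 0, 0],
  [0.0015, -0.0005, 0, 0],
])

```text
time: 19.1
ee_pos: [0.6005, 0.0305, 0.0897]
tool_rot: [0.01, 0.812, 0.584, 0.025]
wrist_force: [-6.7, 1.9, 5.2]
gripper_width: 0.0242
```

apply_moves([
  [-0.002, 0.0007, 0, 0],
  [0, 0, 0, 0],
  [0, 0, 0.04, 0],
  [0, 0, 0.05, 0],
  [-0.03, -0.04, 0.03, 0],
  [-0.03, -0.05, 0, 0],
  [0, -0.03, 0, 0],
  [0, 0, 0, 0],
], jaw=0.04)

```text
time: 20.1
ee_pos: [0.5402, -0.0982, 0.2147]
tool_rot: [0.017, 0.812, 0.583, 0.028]
wrist_force: [-0.3, -0.3, -0.1]
gripper_width: 0.0402
```

```bash
python3 -c "
from h import *
s=st(); print(s['tool_rot']); snap('side','s9'); crop('s9',180,140,380,280,4,'c2'); snap('wrist','w9'); snap('top','t9'); crop('t9',205,155,385,260,4,'c1')"
```

```text
t 20.1 pos [ 0.5402 -0.0982  0.2147] psi -18.7 q7 -0.21 q [ 0.54  0.08 -0.42  1.76  0.02  1.25 -0.21] F [-0.3 -0.3 -0.1] w 0.0402
[0.01690066 0.81216516 0.58253081 0.02756753]
```

View pics/c2.png

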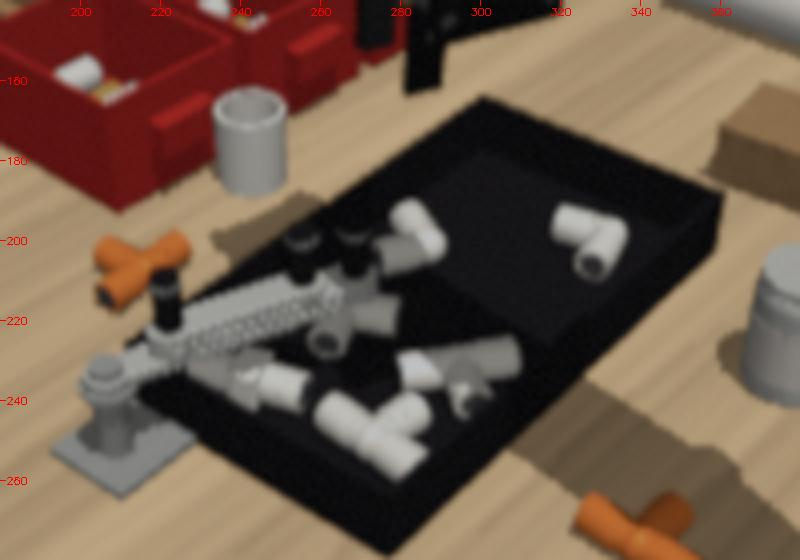

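View pics/w9.png

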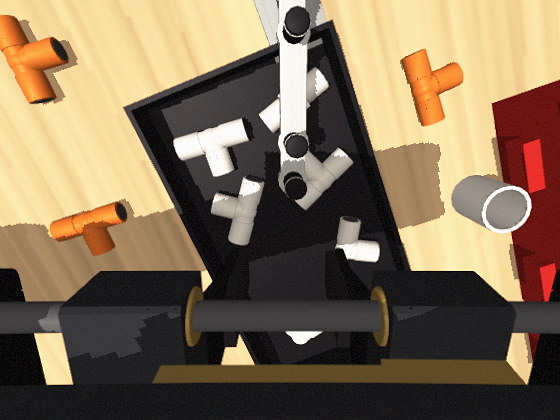

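View pics/c1.png

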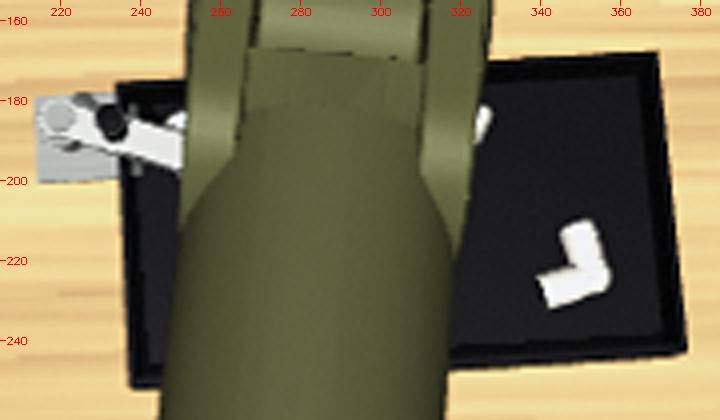

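```bash
python3 -c "
from h import *
p=np.load('crate.npy'); f=load('w9');g=load('s9')
obs=[(f,1,295,187),(f,3,296.5,146),(f,2,297,22),(g,1,268.7,194.5),(g,3,255.5,197),(g,2,221,210)]
a,r=fitarm(p,obs,[.38,3.1,3.1]); print(a,r.reshape(-1,2).round(1)); print(arm(p,*a),np.degrees(arm(p,*a)[4]))
"
```

```text
[0.38120076 3.13633025 3.14388001] [[ 0.2  3.1]
 [-0.   1.3]
 [-0.3 -1.1]
 [ 0.   0.9]
 [-0.2 -0. ]
 [-0.  -1.6]]
(array([0.60861767, 0.06885819]), array([ 0.55720313, -0.08265599]), array([0.5951655 , 0.03118099]), array([ 0.56846   , -0.04951483]), (np.float64(-1.8979413962672276), np.float64(-5.034271645064323), np.float64(-1.8903916358469512))) [-108.74403177 -288.44251818 -108.31146236]
```

apply_moves([
  [0.01, 0.01, -0.03, 0],
  [0.005, 0.006, -0.03, 0],
  [0, 0, -0.015, 0],
  [0, 0, 0, 0],
])

```text
time: 20.75
ee_pos: [0.5575, -0.0701, 0.1376]
tool_rot: [0.015, 0.807, 0.589, 0.029]
wrist_force: [1.6, -0.5, 0.7]
gripper_width: 0.0398
```

```bash
python3 -c "
from h import *
s=st(); print(pinch())"
```

```text
t 20.75 pos [ 0.5575 -0.0701  0.1376] psi -17.8 q7 -0.28 q [ 0.5   0.17 -0.45  1.82  0.07  1.1  -0.28] F [ 1.6 -0.5  0.7] w 0.0398
(array([ 0.55627436, -0.07029369,  0.15623587]), array([ 0.06489282,  0.00995749, -0.99784256]))
```

apply_moves([
  [0.0, -0.006, 0, 0],
  [0, -0.006, 0, 0],
  [0, 0, 0, 0],
])

```text
time: 21.12
ee_pos: [0.559, -0.0838, 0.1403]
tool_rot: [0.017, 0.807, 0.589, 0.03]
wrist_force: [0.2, -0.4, 0.1]
gripper_width: 0.0402
```

apply_moves([
  [0.0, 0, -0.02, 0],
  [0, 0, -0.02, 0],
  [0, 0, -0.01, 0],
  [0, 0, 0, 0],
])

```text
time: 21.62
ee_pos: [0.5608, -0.0854, 0.092]
tool_rot: [0.019, 0.808, 0.588, 0.032]
wrist_force: [0.3, -0.6, -0.8]
gripper_width: 0.0401
```

```bash
python3 -c "
from h import *
s=st(); print(pinch()); snap('wrist','w10');snap('side','s10'); crop('s10',180,140,380,280,4,'c2')"
```

```text
t 21.62 pos [ 0.5608 -0.0854  0.092 ] psi -18.0 q7 -0.28 q [ 0.5   0.22 -0.43  1.87  0.1   1.   -0.28] F [ 0.3 -0.6 -0.8] w 0.0401
(array([ 0.55937815, -0.08553254,  0.11067124]), array([ 0.07413252,  0.00681839, -0.99722509]))
```

View pics/c2.png

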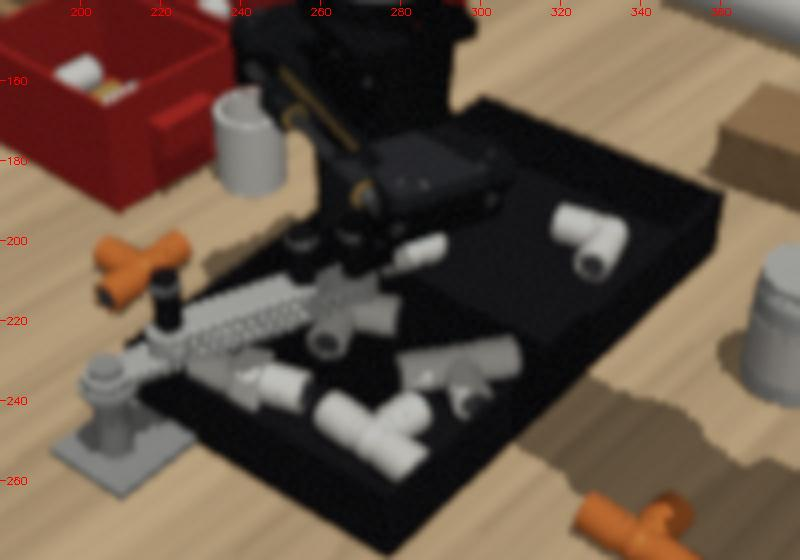

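View pics/w10.png

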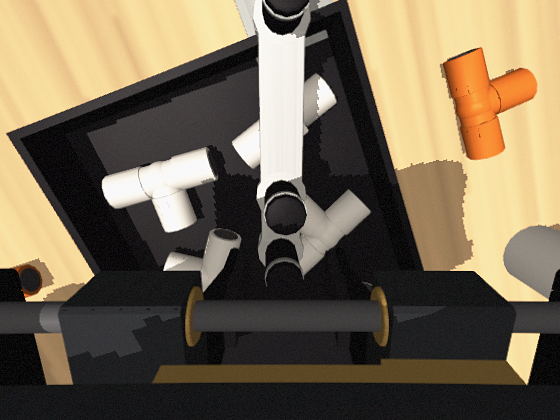

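apply_moves([
  [0, 0.002, -0.009, 0],
  [0, 0, 0, 0],
  [0, 0, 0, 0],
], jaw=0.024)

```text
time: 22.1
ee_pos: [0.5626, -0.0833, 0.0848]
tool_rot: [0.021, 0.808, 0.588, 0.033]
wrist_force: [-0.2, 0.3, 0.3]
gripper_width: 0.0254
```

```bash
python3 -c "
from h import *
s=st(); c=(.6086,.0689); h=head(c,s['ee_pos']); print(h, np.hypot(*(s['ee_pos'][:2]-c)))
arc(c,.16,h,-4,10,0,-4,.082)"
```

```text
t 22.1 pos [ 0.5626 -0.0833  0.0848] psi -18.0 q7 -0.29 q [ 0.5   0.23 -0.43  1.87  0.1   0.98 -0.29] F [-0.2  0.3  0.3] w 0.0254
-106.83482903040498 0.15897378570495602
[[-0.0109, 0.0026, -0.0028, -4], [-0.0103, 0.0043, 0.0, -4], [-0.01, 0.005, 0.0, -4], [-0.0096, 0.0057, 0.0, -4], [-0.0092, 0.0064, 0.0, -4], [-0.0087, 0.007, 0.0, -4], [-0.0082, 0.0076, 0.0, -4], [-0.0076, 0.0081, 0.0, -4], [-0.0071, 0.0087, 0.0, -4], [-0.0064, 0.0091, 0.0, -4]]
```

apply_moves([
  [-0.0109, 0.003, -0.002, -4],
  [-0.0103, 0.0043, 0, -4],
  [-0.01, 0.005, 0, -4],
  [-0.0096, 0.0057, 0, -4],
  [-0.0092, 0.0064, 0, -4],
  [-0.0087, 0.007, 0, -4],
  [-0.0082, 0.0076, 0, -4],
  [-0.0076, 0.0081, 0, -4],
])

```text
time: 23.1
ee_pos: [0.4967, -0.0431, 0.0864]
tool_rot: [0.04, 0.942, 0.331, 0.034]
wrist_force: [3.6, -3.2, -4.3]
gripper_width: 0.0239
```

```bash
python3 -c "
from h import *
s=st(); c=(.6086,.0689); h=head(c,s['ee_pos']); print(h, np.hypot(*(s['ee_pos'][:2]-c)), pinch()[1])
arc(c,.16,h,-4,10,0,-4,.082)"
```

```text
t 23.1 pos [ 0.4967 -0.0431  0.0864] psi -51.3 q7 -0.97 q [ 0.41  0.07 -0.43  2.05  0.1   0.95 -0.97] F [ 3.6 -3.2 -4.3] w 0.0239
-134.98997810995178 0.15831110386938946 [ 0.09029907 -0.05314946 -0.99449546]
[[-0.0088, 0.007, -0.0044, -4], [-0.007, 0.0087, 0.0, -4], [-0.0064, 0.0091, 0.0, -4], [-0.0058, 0.0096, 0.0, -4], [-0.0051, 0.0099, 0.0, -4], [-0.0044, 0.0103, 0.0, -4], [-0.0036, 0.0106, 0.0, -4], [-0.0029, 0.0108, 0.0, -4], [-0.0021, 0.011, 0.0, -4], [-0.0014, 0.0111, 0.0, -4]]
```

apply_moves([
  [-0.0085, 0.007, -0.002, -4],
  [-0.007, 0.0087, -0.001, -4],
  [-0.0064, 0.0091, 0, -4],
  [-0.0058, 0.0096, 0, -4],
  [-0.0051, 0.0099, 0, -4],
  [-0.0044, 0.0103, 0, -4],
  [-0.0036, 0.0106, 0, -4],
  [-0.0029, 0.0108, 0, -4],
])

```text
time: 24.1
ee_pos: [0.4579, 0.0228, 0.0866]
tool_rot: [0.058, 0.997, 0.046, 0.026]
wrist_force: [1.3, -4.3, -2.2]
gripper_width: 0.0241
```

```bash
python3 -c "
from h import *
s=st(); c=(.6086,.0689); h=head(c,s['ee_pos']); print(h, np.hypot(*(s['ee_pos'][:2]-c)), pinch()[1])
arc(c,.16,h,-4,10,0,-4,.082)"
```

```text
t 24.1 pos [0.4579 0.0228 0.0866] psi -84.9 q7 -1.77 q [ 0.3   0.02 -0.51  2.09  0.16  1.   -1.77] F [ 1.3 -4.3 -2.2] w 0.0241
-163.00389377105014 0.1575901996832591 [ 0.0574314  -0.11410184 -0.99180764]
[[-0.0052, 0.0101, -0.0046, -4], [-0.0021, 0.011, 0.0, -4], [-0.0014, 0.0111, 0.0, -4], [-0.0006, 0.0112, 0.0, -4], [0.0002, 0.0112, 0.0, -4], [0.001, 0.0111, 0.0, -4], [0.0017, 0.011, 0.0, -4], [0.0025, 0.0109, 0.0, -4], [0.0033, 0.0107, 0.0, -4], [0.004, 0.0104, 0.0, -4]]
```

apply_moves([
  [0, 0, 0, 0],
  [0, 0, 0, 0],
  [0, -0.003, 0.03, 0],
  [0, -0.002, 0.03, 10],
  [0, 0, 0, 10],
  [0, 0, 0, 10],
  [0, 0, 0, 10],
  [0, 0, 0, 10],
  [0, 0, 0, 10],
  [0, 0, 0, 10],
  [0, 0, 0, 10],
  [0, 0, 0, 10],
  [0, 0, 0, 10],
  [0, 0, 0, 10],
  [0, 0, 0, 10],
  [0, 0, 0, 10],
  [0, 0, 0, 10],
  [0, 0, 0, 10],
  [0, 0, 0, 10],
  [0, 0, 0, 10],
], jaw=0.045)

```text
time: 26.6
ee_pos: [0.4617, 0.0153, 0.1541]
tool_rot: [-0.024, -0.017, 0.997, 0.066]
wrist_force: [-0.1, 0.3, 0.2]
gripper_width: 0.0448
```

apply_moves([
  [0, 0, 0, 9],
  [0, 0, 0, 0],
])

```text
time: 26.85
ee_pos: [0.4624, 0.0151, 0.1544]
tool_rot: [-0.028, -0.098, 0.993, 0.064]
wrist_force: [0.0, -0.8, -0.4]
gripper_width: 0.0449
```

```bash
python3 -c "
from h import *
s=st(); print(pinch()); snap('wrist','w11');snap('side','s11'); crop('s11',150,140,350,280,4,'c2'); crop('w11',200,150,400,300,4,'c1')"
```

```text
t 26.85 pos [0.4624 0.0151 0.1544] psi 101.1 q7 1.81 q [ 0.22  0.04 -0.22  1.93 -0.12  1.25  1.81] F [ 0.  -0.8 -0.4] w 0.0449
(array([0.46369414, 0.0128417 , 0.17288791]), array([-0.06868814,  0.12117338, -0.99025196]))
```

View pics/c2.png

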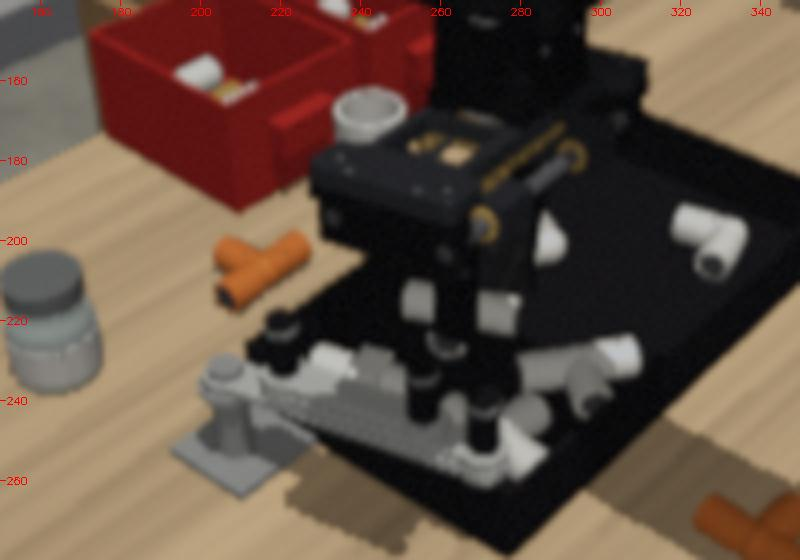

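View pics/c1.png

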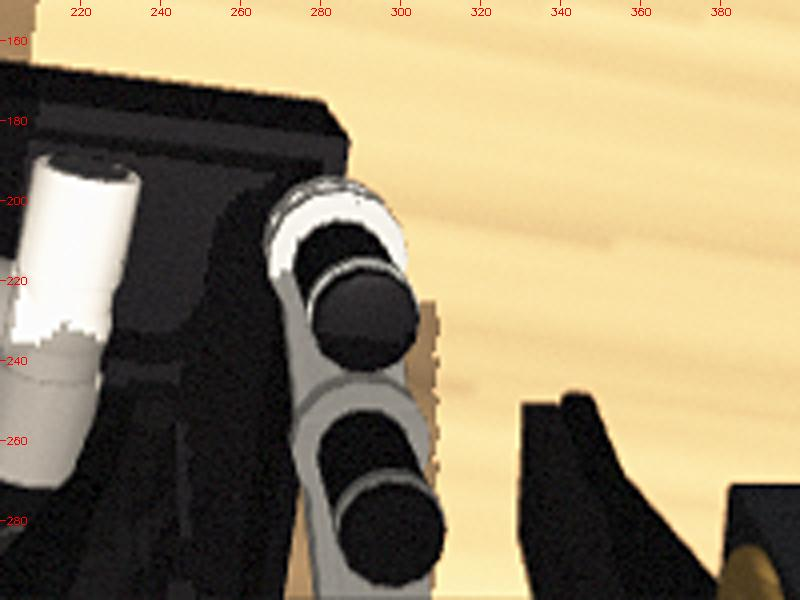

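```bash
python3 -c "
from h import *
p=np.load('crate.npy'); f=load('w11');g=load('s11')
print(pix2w(f,291,229.5,.111),pix2w(g,271.5,239.5,.111))
obs=[(f,1,291,229.5),(f,3,298,282),(g,1,271.5,239.5),(g,3,256,233),(g,2,220.5,220.5)]
a,r=fitarm(p,obs,[1.3,3.1,3.1]); print(a,r.reshape(-1,2).round(1)); print(arm(p,*a),np.degrees(arm(p,*a)[4]))
"
```

```text
[0.45429832 0.02399533 0.111     ] [0.45116601 0.02587849 0.111     ]
[1.34239409 3.12656092 3.13877954] [[ 0.2  1. ]
 [ 0.7  2.5]
 [-0.9 -1.2]
 [-0.9 -2.4]
 [-1.3 -1.1]]
(array([0.60861767, 0.06885819]), array([0.45495794, 0.02426347]), array([0.56968698, 0.05943799]), array([0.48835081, 0.03475141]), (np.float64(-2.8591347336006088), np.float64(-5.985695648964919), np.float64(-2.846916110757513))) [-163.81635329 -342.95509814 -163.11627777]
```

apply_moves([
  [-0.004, 0.006, 0, 0],
  [-0.004, 0.006, -0.01, 0],
  [0, 0, -0.025, 0],
  [0, 0, 0, 0],
])

```text
time: 27.45
ee_pos: [0.4523, 0.0284, 0.1179]
tool_rot: [-0.028, -0.095, 0.993, 0.064]
wrist_force: [-0.7, 0.5, -0.0]
gripper_width: 0.0451
```

```bash
python3 -c "
from h import *
s=st(); print(pinch())"
```

```text
t 27.45 pos [0.4523 0.0284 0.1179] psi 100.8 q7 1.79 q [ 0.21  0.05 -0.23  1.99 -0.12  1.17  1.79] F [-0.7  0.5 -0. ] w 0.0451
(array([0.45354285, 0.02612628, 0.13639472]), array([-0.06822161,  0.12135318, -0.9902622 ]))
```

apply_moves([
  [0, -0.001, -0.02, 0],
  [0, 0, -0.012, 0],
  [0, 0, 0, 0],
])

```text
time: 27.82
ee_pos: [0.4529, 0.0281, 0.0866]
tool_rot: [-0.027, -0.095, 0.993, 0.064]
wrist_force: [0.5, 0.3, -0.1]
gripper_width: 0.045
```

apply_moves([
  [0, 0, 0, 0],
  [0, 0, 0, 0],
  [0, 0, 0, 0],
], jaw=0.024)

```text
time: 28.2
ee_pos: [0.4543, 0.0275, 0.0882]
tool_rot: [-0.026, -0.095, 0.993, 0.063]
wrist_force: [1.3, -2.9, -2.4]
gripper_width: 0.0267
```

```bash
python3 -c "
from h import *
s=st(); c=(.6086,.0689); h=head(c,s['ee_pos']); print(h, np.hypot(*(s['ee_pos'][:2]-c)), pinch())
arc(c,.16,h,-4,10,0,-4,.084); snap('side','s11'); crop('s11',150,140,350,280,4,'c2')"
```

```text
t 28.2 pos [0.4543 0.0275 0.0882] psi 100.8 q7 1.79 q [ 0.2   0.09 -0.23  2.02 -0.12  1.1   1.79] F [ 1.3 -2.9 -2.4] w 0.0267
-164.9738528485146 0.15974149789593658 (array([0.45549606, 0.02523557, 0.10676652]), array([-0.06286713,  0.12031421, -0.99074326]))
[[-0.0028, 0.0108, -0.0042, -4], [-0.0018, 0.011, 0.0, -4], [-0.001, 0.0111, 0.0, -4], [-0.0002, 0.0112, 0.0, -4], [0.0006, 0.0112, 0.0, -4], [0.0014, 0.0111, 0.0, -4], [0.0021, 0.011, 0.0, -4], [0.0029, 0.0108, 0.0, -4], [0.0036, 0.0106, 0.0, -4], [0.0044, 0.0103, 0.0, -4]]
```

View pics/c2.png

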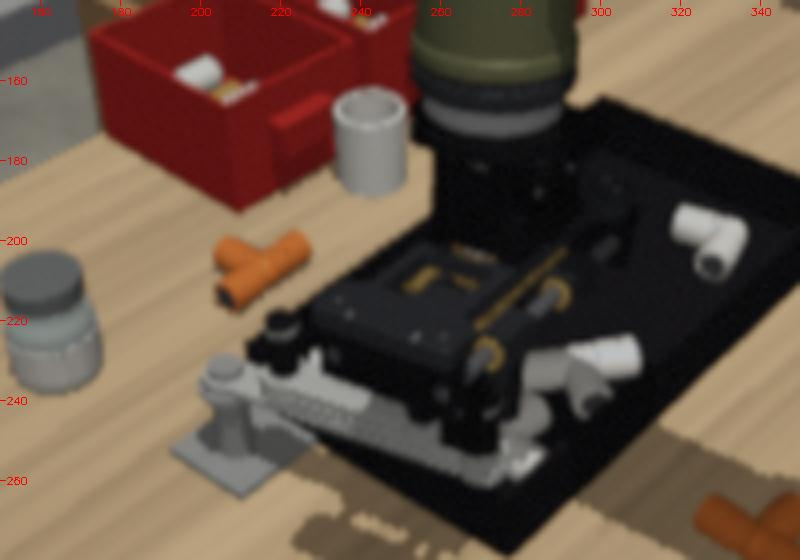

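apply_moves([
  [-0.0026, 0.0108, -0.003, -2],
  [-0.0018, 0.011, 0, -3],
  [-0.001, 0.0111, 0, -4],
  [-0.0002, 0.0112, 0, -4],
  [0.0006, 0.0112, 0, -4],
  [0.0014, 0.0111, 0, -4],
  [0.0021, 0.011, 0, -4],
  [0.0029, 0.0108, 0, -4],
])

```text
time: 29.25
ee_pos: [0.4542, 0.1021, 0.0854]
tool_rot: [-0.011, 0.17, 0.984, 0.057]
wrist_force: [-3.0, -4.2, 3.1]
gripper_width: 0.0238
```

```bash
python3 -c "
from h import *
s=st(); c=(.6086,.0689); h=head(c,s['ee_pos']); print(h, np.hypot(*(s['ee_pos'][:2]-c)), pinch())
arc(c,.16,h,-4,10,0,-4,.084)"
```

```text
t 29.25 pos [0.4542 0.1021 0.0854] psi 70.3 q7 1.1 q [ 0.1   0.05 -0.29  2.06 -0.12  1.01  1.1 ] F [-3.  -4.2  3.1] w 0.0238
167.87287381233693 0.1579349492185587 (array([0.45424745, 0.09989684, 0.10397683]), array([-0.00309671,  0.11670384, -0.99316193]))
[[0.0007, 0.0113, -0.0014, -4], [0.0035, 0.0106, 0.0, -4], [0.0042, 0.0103, 0.0, -4], [0.0049, 0.01, 0.0, -4], [0.0056, 0.0097, 0.0, -4], [0.0063, 0.0092, 0.0, -4], [0.0069, 0.0088, 0.0, -4], [0.0075, 0.0083, 0.0, -4], [0.0081, 0.0077, 0.0, -4], [0.0086, 0.0072, 0.0, -4]]
```

apply_moves([
  [0.001, 0.0113, 0, -3],
  [0.0033, 0.0106, 0, -3],
  [0.0042, 0.0103, 0, -4],
  [0.0049, 0.01, 0, -4],
  [0.0056, 0.0097, 0, -4],
  [0.0063, 0.0092, 0, -4],
  [0.0069, 0.0088, 0, -4],
  [0.0075, 0.0083, 0, -4],
  [0.0081, 0.0077, 0, -4],
])

```text
time: 30.38
ee_pos: [0.495, 0.1784, 0.0851]
tool_rot: [-0.002, 0.462, 0.886, 0.047]
wrist_force: [-4.6, -1.9, 5.1]
gripper_width: 0.0243
```

```bash
python3 -c "
from h import *
s=st(); c=(.6086,.0689); h=head(c,s['ee_pos']); print(h, np.hypot(*(s['ee_pos'][:2]-c)), pinch())
arc(c,.16,h,-4,10,0,-4,.084);snap('side','s12'); crop('s12',80,160,300,320,3,'c2')"
```

```text
t 30.38 pos [0.495  0.1784 0.0851] psi 34.8 q7 0.25 q [-0.04  0.14 -0.33  1.97 -0.02  0.97  0.25] F [-4.6 -1.9  5.1] w 0.0243
136.04421637945342 0.15779961490114908 (array([0.49425221, 0.17685407, 0.10370409]), array([ 0.04019724,  0.08423086, -0.99563515]))
[[0.0064, 0.0093, -0.0011, -4], [0.0085, 0.0072, 0.0, -4], [0.009, 0.0066, 0.0, -4], [0.0095, 0.0059, 0.0, -4], [0.0099, 0.0053, 0.0, -4], [0.0102, 0.0046, 0.0, -4], [0.0105, 0.0038, 0.0, -4], [0.0107, 0.0031, 0.0, -4], [0.0109, 0.0023, 0.0, -4], [0.0111, 0.0016, 0.0, -4]]
```

View pics/c2.png

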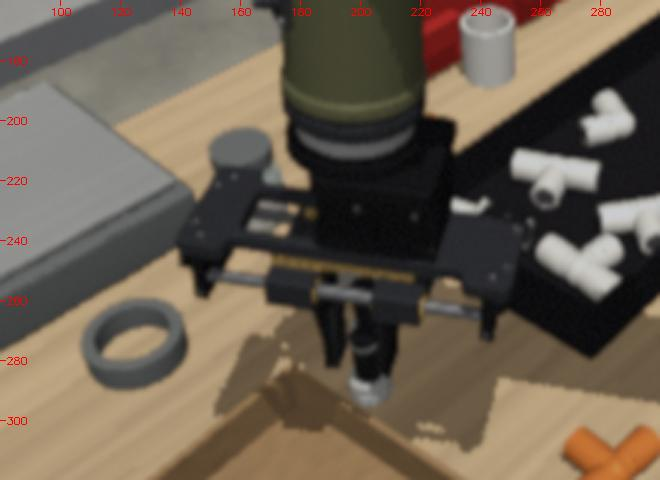

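apply_moves([
  [0.007, 0.009, 0, -3],
  [0.0085, 0.0072, 0, -4],
  [0.009, 0.0066, 0, -4],
  [0.0095, 0.0059, 0, -4],
  [0.0099, 0.0053, 0, -4],
  [0.0102, 0.0046, 0, -3],
])

```text
time: 31.18
ee_pos: [0.5435, 0.2137, 0.0842]
tool_rot: [0.003, 0.626, 0.779, 0.039]
wrist_force: [-4.5, -2.0, 4.5]
gripper_width: 0.024
```

```bash
python3 -c "
from h import *
s=st(); c=(.6086,.0689); h=head(c,s['ee_pos']); print(h, np.hypot(*(s['ee_pos'][:2]-c)), pinch())
arc(c,.16,h,-4,4,0,-4,.084)"
```

```text
t 31.18 pos [0.5435 0.2137 0.0842] psi 12.3 q7 -0.23 q [-0.14  0.26 -0.3   1.84  0.05  0.99 -0.23] F [-4.5 -2.   4.5] w 0.024
114.22497255111038 0.1587711145137854 (array([0.54247532, 0.21262885, 0.10283395]), array([ 0.05227991,  0.05674322, -0.99701907]))
[[0.0098, 0.0053, -0.0002, -4], [0.0106, 0.0035, 0.0, -4], [0.0108, 0.0027, 0.0, -4], [0.011, 0.002, 0.0, -4]]
```

apply_moves([
  [0.0098, 0.005, 0, 0],
  [0.0105, 0.0035, 0, 0],
  [0.005, 0.0013, 0, 0],
  [0.003, 0.0007, 0, 0],
])

```text
time: 31.68
ee_pos: [0.5707, 0.2255, 0.0841]
tool_rot: [0.0, 0.625, 0.78, 0.037]
wrist_force: [-5.2, -0.6, 3.2]
gripper_width: 0.0242
```

apply_moves([
  [0.002, 0.0005, 0, 0],
  [0.002, 0.0005, 0, 0],
])

```text
time: 31.92
ee_pos: [0.5746, 0.2268, 0.0841]
tool_rot: [0.0, 0.624, 0.78, 0.037]
wrist_force: [-4.9, -0.4, 4.0]
gripper_width: 0.0244
```

apply_moves([
  [0.002, 0.0005, 0, 0],
  [0.002, 0.0005, 0, 0],
])

```text
time: 32.17
ee_pos: [0.5786, 0.228, 0.0841]
tool_rot: [-0.0, 0.624, 0.78, 0.037]
wrist_force: [-4.0, -0.5, 3.3]
gripper_width: 0.024
```

apply_moves([
  [0.002, 0.0004, 0, 0],
  [0.002, 0.0003, 0, 0],
])

```text
time: 32.42
ee_pos: [0.5827, 0.229, 0.0841]
tool_rot: [-0.0, 0.624, 0.78, 0.037]
wrist_force: [-4.7, -0.3, 3.3]
gripper_width: 0.0238
```

apply_moves([
  [0.002, 0.0004, 0, 0],
  [0.002, 0.0003, 0, 0],
])

```text
time: 32.67
ee_pos: [0.5869, 0.23, 0.0841]
tool_rot: [-0.0, 0.624, 0.78, 0.037]
wrist_force: [-4.3, 0.4, 2.5]
gripper_width: 0.0242
```

```bash
python3 -c "
from h import *
s=st(); snap('side','s13'); crop('s13',80,160,300,320,3,'c2'); snap('wrist','w13'); snap('top','t13'); crop('t13',130,110,330,260,4,'c1')"
```

```text
t 32.67 pos [0.5869 0.23   0.0841] psi 12.6 q7 -0.24 q [-0.16  0.35 -0.29  1.72  0.07  1.03 -0.24] F [-4.3  0.4  2.5] w 0.0242
```

View pics/c2.png

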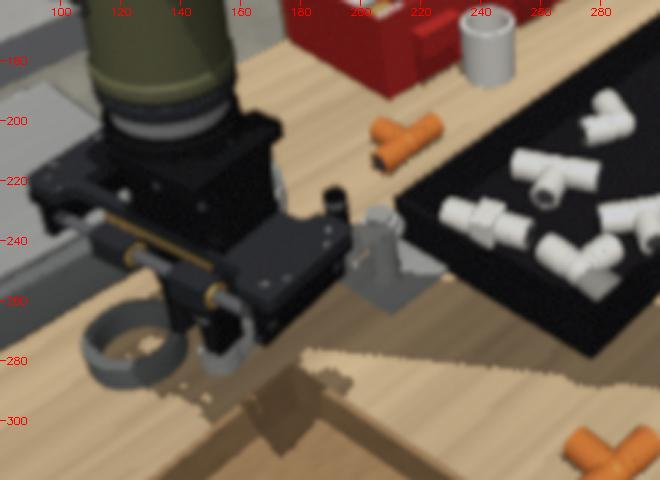

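View pics/w13.png

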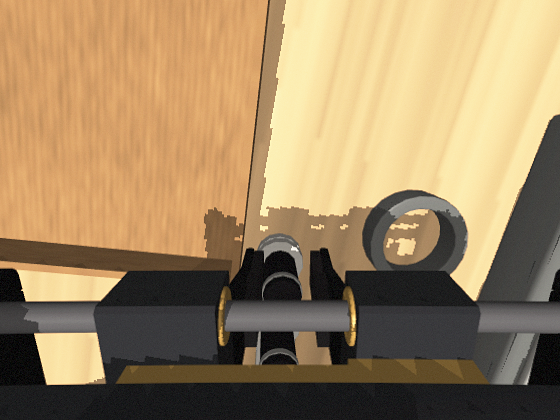

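View pics/c1.png

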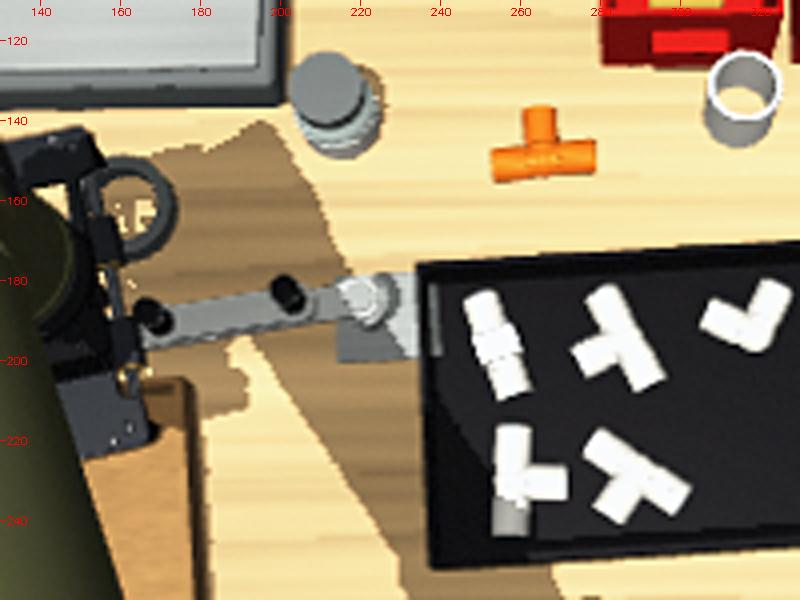

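```bash
python3 -c "
from h import *
p=np.load('crate.npy'); f=load('t13')
obs=[(f,2,201,182.5),(f,3,167.5,188.5)]
for k,u,v in ((2,201,182.5),(3,167.5,188.5)): print(pix2w(f,u,v,.119))
for a1 in (2.7,2.8,2.9,2.95,3.0):
  A=arm(p,a1,3.1416,3.1416); print(a1,[w2pix(f,[*A[k],.119]).round(1) for k in (2,3)],A[1])"
```

```text
[0.60034518 0.10610298 0.119     ]
[0.58636882 0.18814442 0.119     ]
2.7 [array([201.7, 186.8]), array([170.8, 203.4])] [0.53252133 0.20960387]
2.8 [array([201.1, 185.3]), array([168.7, 198.9])] [0.54695262 0.21649769]
2.9 [array([200.6, 183.9]), array([167.2, 194.2])] [0.56200005 0.22191634]
2.95 [array([200.4, 183.1]), array([166.6, 191.8])] [0.56970802 0.22405496]
3.0 [array([200.2, 182.3]), array([166.1, 189.3])] [0.57751326 0.22580568]
```

```bash
python3 -c "
from h import *
p=np.load('crate.npy'); crop('t13',155,170,235,200,10,'c1'); f=load('t13')
I=cv2.imread('pics/c1.png')
for a1,col in ((2.95,(0,0,255)),(3.03,(0,255,0))):
  A=arm(p,a1,3.1416,3.1416)
  for k in (2,3):
    for z in (.081,.119):
      u=w2pix(f,[*A[k],z]); cv2.circle(I,(int((u[0]-155+.5)*10),int((u[1]-170+.5)*10)),4,col,-1)
cv2.imwrite('pics/c1.png',I)"
```

```text
(no output)
```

View pics/c1.png

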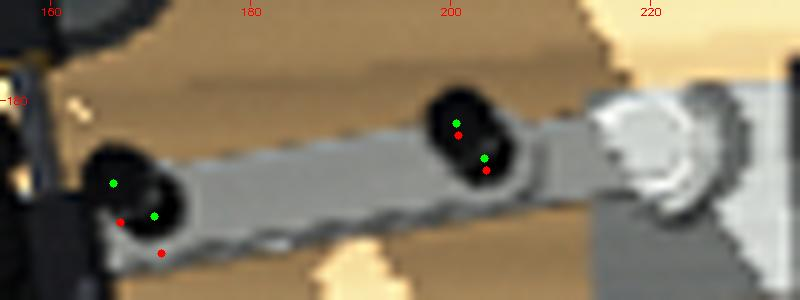

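apply_moves([
  [0.003, 0.0003, 0, -2],
  [0.003, 0.0002, 0, -1],
  [0.003, 0.0002, 0, 0],
])

```text
time: 33.2
ee_pos: [0.5962, 0.231, 0.0841]
tool_rot: [0.001, 0.646, 0.763, 0.037]
wrist_force: [-5.0, 0.3, 3.5]
gripper_width: 0.0241
```

apply_moves([
  [0.003, 0.0002, 0, 0],
  [0.003, 0.0001, 0, 0],
])

```text
time: 33.45
ee_pos: [0.6026, 0.2318, 0.0841]
tool_rot: [0.0, 0.646, 0.763, 0.037]
wrist_force: [-4.4, 1.6, 2.9]
gripper_width: 0.0239
```

apply_moves([
  [0.003, 0.0, 0, -2],
  [0.003, 0, 0, -1],
  [0.003, 0, 0, -1],
])

```text
time: 33.83
ee_pos: [0.6123, 0.2318, 0.0841]
tool_rot: [0.002, 0.674, 0.738, 0.037]
wrist_force: [-4.0, 0.5, 3.0]
gripper_width: 0.0244
```

apply_moves([
  [0.003, -0.0002, 0, 0],
  [0.003, -0.0003, 0, 0],
  [0.003, -0.0003, 0, 0],
])

```text
time: 34.2
ee_pos: [0.616, 0.2321, 0.0838]
tool_rot: [-0.002, 0.673, 0.739, 0.033]
wrist_force: [-13.6, -1.0, 11.0]
gripper_width: 0.0238
```

apply_moves([
  [0.003, -0.0003, 0, 0],
  [0.003, -0.0005, 0, 0],
  [0.003, -0.0005, 0, 0],
])

```text
time: 34.58
ee_pos: [0.6158, 0.2321, 0.0837]
tool_rot: [-0.008, 0.672, 0.74, 0.025]
wrist_force: [-12.4, 0.3, 8.6]
gripper_width: 0.0242
```

apply_moves([
  [0.003, 0, 0, 0],
  [0.003, 0, 0, 0],
  [0.003, 0, 0, 0],
  [0.003, 0, 0, 0],
  [0.003, 0, 0, 0],
  [0.003, 0, 0, 0],
])

```text
time: 35.33
ee_pos: [0.6154, 0.2321, 0.0832]
tool_rot: [-0.02, 0.671, 0.741, 0.009]
wrist_force: [-12.8, -0.2, 8.7]
gripper_width: 0.0238
```

```bash
python3 -c "
from h import *
s=st(); print(pinch())"
```

```text
t 35.33 pos [0.6154 0.2321 0.0832] psi 5.8 q7 -0.34 q [-0.18  0.45 -0.26  1.58  0.07  1.13 -0.34] F [-12.8  -0.2   8.7] w 0.0238
(array([0.61578251, 0.23134107, 0.1019119 ]), array([-0.01848736,  0.04023266, -0.99901929]))
```

apply_moves([
  [-0.002, 0, 0, 0],
  [0, 0, 0, 0],
  [0, 0, 0.03, 0],
  [0, 0, 0.05, 0],
  [0, 0, 0.05, 0],
  [-0.04, -0.05, 0.02, 0],
  [-0.04, -0.05, 0, 0],
  [-0.03, -0.05, 0, 0],
  [0, 0, 0, 0],
], jaw=0.045)

```text
time: 36.45
ee_pos: [0.5147, 0.0739, 0.2357]
tool_rot: [-0.01, 0.674, 0.738, 0.015]
wrist_force: [0.3, 0.6, 0.4]
gripper_width: 0.0451
```

```bash
python3 -c "
from h import *
s=st(); print(pinch()); snap('wrist','w14'); snap('top','t14'); snap('side','s14'); crop('t14',130,150,390,270,3,'c1')"
```

```text
t 36.45 pos [0.5147 0.0739 0.2357] psi 5.2 q7 -0.08 q [ 0.02  0.04 -0.2   1.75 -0.03  1.34 -0.08] F [0.3 0.6 0.4] w 0.0451
(array([0.5146428 , 0.07322209, 0.254432  ]), array([ 0.00457987,  0.03544091, -0.99936128]))
```

View pics/w14.png

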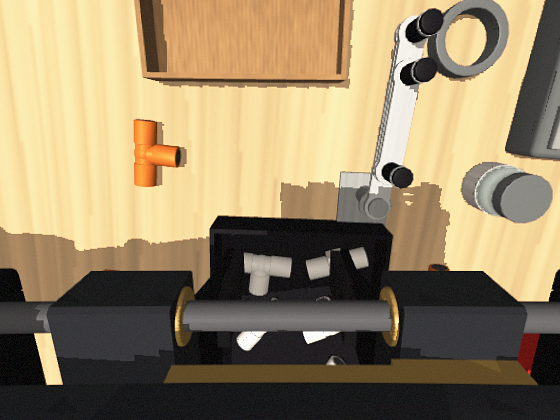

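View pics/c1.png

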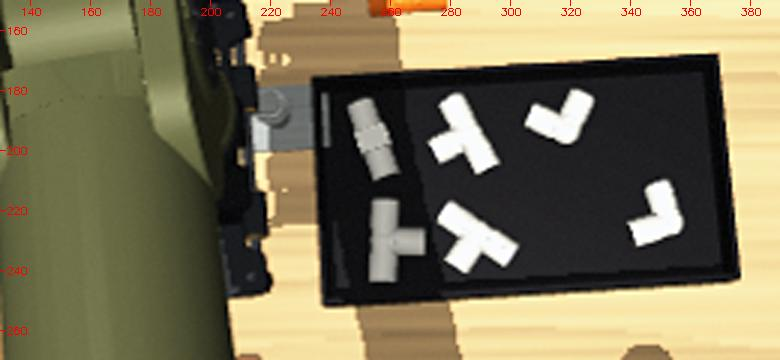

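View pics/s14.png

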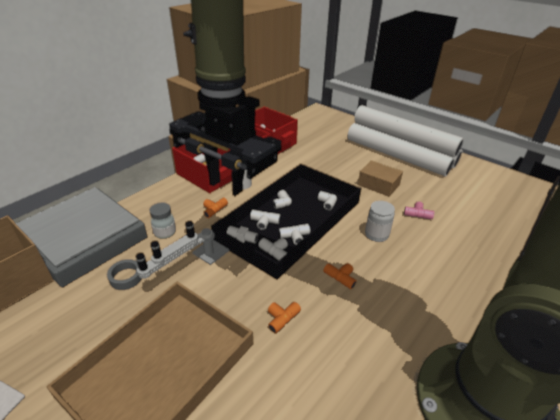

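```bash
cat >> h.py <<'E'
def teepoly(x,y,th,z=.017):
    # rects in tee frame
    L=[np.array([[-.036,-.012],[.036,-.012],[.036,.012],[-.036,.012]]),np.array([[-.012,0],[.012,0],[.012,.036],[-.012,.036]])]
    c,s=np.cos(th),np.sin(th); R=np.array([[c,-s],[s,c]])
    return [np.c_[(P@R.T)+[x,y],np.full(4,z)] for P in L]
def teemask(f,x,y,th,z=.017,S=4,box=None):
    u0,v0,u1,v1=box; m=np.zeros(((v1-v0)*S,(u1-u0)*S),np.uint8)
    for P in teepoly(x,y,th,z):
        q=np.array([(w2pix(f,X)+.5-[u0,v0])*S for X in P]); cv2.fillPoly(m,[np.round(q*16).astype(np.int32)],1,shift=4)
    return m
def fittee(f,x,y,th,z=.017,thr=95,pad=12,S=4):
    from scipy.optimize import minimize
    c=w2pix(f,[x,y,z]).astype(int); rad=int(.06*K(f)/np.linalg.norm(np.array(f['R'])@[x,y,z]+f['t']))
    box=(max(c[0]-rad,0),max(c[1]-rad,0),min(c[0]+rad,560),min(c[1]+rad,420)); im=f['frame'][box[1]:box[3],box[0]:box[2]].astype(np.float32)
    g=cv2.resize(im.min(2),None,fx=S,fy=S,interpolation=cv2.INTER_LINEAR); t=(g>thr).astype(np.uint8)
    n,l=cv2.connectedComponents(t); m0=teemask(f,x,y,th,z,S,box); 
    cnt=np.bincount(l[(m0>0)&(t>0)],minlength=n); k=np.argmax(cnt); tt=(l==k).astype(np.uint8)
    cost=lambda p:(teemask(f,p[0],p[1],p[2],z,S,box)!=tt).sum()/tt.sum()
    r=minimize(cost,[x,y,th],method='Nelder-Mead',options=dict(initial_simplex=[[x,y,th],[x+.008,y,th],[x,y+.008,th],[x,y,th+.2]],xatol=1e-4,fatol=1e-4))
    return r.x,r.fun
E
python3 - <<'E'
from h import *
f=load('t14'); sc=lambda a,b:(130+a/3,150+b/3)
w=lambda a,b:pix2w(f,*sc(a,b),.017)
g=load('t13')
for nm,(e1,e2,s) in dict(A=((384,198),(381,282),(425,241)),B=((445,206),(510,255),(455,266)),C=((450,98),(489,168),(435,150))).items():
    a,b,st_=w(*e1),w(*e2),w(*s); m=(a+b)/2; d=st_-m; th=np.arctan2(d[1],d[0])-np.pi/2
    print(nm,m.round(4),round(np.degrees(th),1),np.linalg.norm(a-b).round(3),np.linalg.norm(d).round(3))
    for F,thr in ((f,70),(g,95)):
        r=fittee(F,m[0],m[1],th,thr=thr); print('  fit',r[0].round(4),np.degrees(r[0][2]).round(1),round(r[1],3))
f0=load('top0')
for q in ((72,215),(180,204)): print(pix2w(f0,*q,.04))
for q in ((183,279),(74,289)): print(pix2w(f0,*q,0))
crop('top0',60,190,200,300,5,'c1')
E
```

```text
A [ 0.4938 -0.027   0.017 ] -182.4 0.075 0.038
  fit [ 0.4948 -0.0268 -3.2009] -183.4 0.06
  fit [ 0.4943 -0.027  -3.1698] -181.6 0.067
B [ 0.5011 -0.111   0.017 ] 57.1 0.072 0.037
  fit [ 0.5003 -0.1091  0.9882] 56.6 0.077
  fit [ 0.5005 -0.1091  0.9916] 56.8 0.063
C [ 0.5894 -0.1053  0.017 ] 26.3 0.073 0.035
  fit [ 0.5902 -0.1033  0.4959] 28.4 0.075
  fit [ 0.5901 -0.1033  0.4825] 27.6 0.049
[0.53607151 0.46229285 0.04      ]
[0.56201279 0.17554139 0.04      ]
[0.36728413 0.17188819 0.        ]
[0.3428548  0.46375873 0.        ]
```

View pics/c1.png

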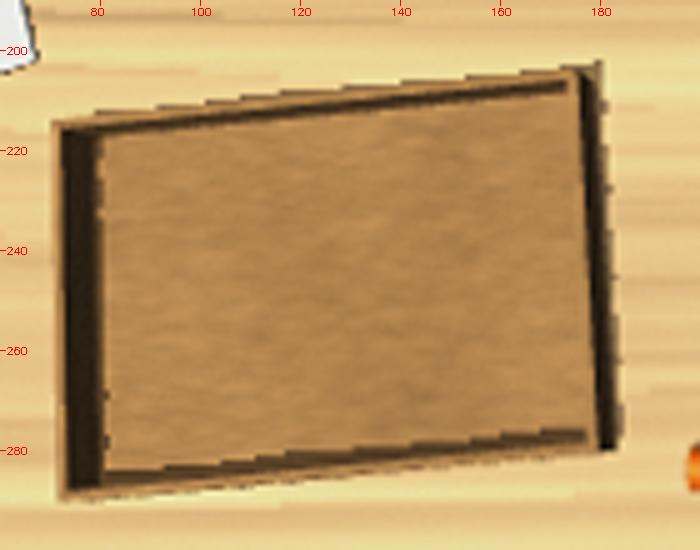

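apply_moves([
  [-0.007, -0.04, 0, -4],
  [-0.007, -0.04, -0.03, -3],
  [-0.005, -0.035, -0.03, 0],
  [0, 0, -0.03, 0],
  [0, 0, -0.02, 0],
  [0, 0, 0, 0],
])

```text
time: 37.35
ee_pos: [0.5032, -0.0284, 0.1217]
tool_rot: [-0.01, 0.71, 0.704, 0.019]
wrist_force: [0.1, 0.3, -0.5]
gripper_width: 0.0452
```

```bash
python3 -c "
from h import *
s=st(); print(pinch()); snap('wrist','w15')"
```

```text
t 37.35 pos [ 0.5032 -0.0284  0.1217] psi -0.5 q7 0.04 q [ 0.13  0.09 -0.1   1.94 -0.04  1.1   0.04] F [ 0.1  0.3 -0.5] w 0.0452
(array([ 0.50300073, -0.02913057,  0.14033913]), array([ 0.0125106 ,  0.04009317, -0.99911762]))
```

View pics/w15.png

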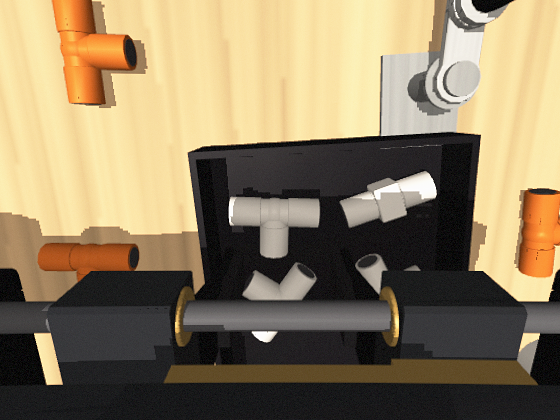

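```bash
python3 -c "
from h import *
f=load('w15')
for t in (60,80,100):
  r=fittee(f,.4945,-.027,-3.18,thr=t); print(r[0].round(4),np.degrees(r[0][2]).round(1),r[1])"
```

```text
[ 0.4932 -0.0267 -3.179 ] -182.1 0.07910793933987512
[ 0.493  -0.0266 -3.1766] -182.0 0.07319480234661987
[ 0.4926 -0.0266 -3.178 ] -182.1 0.07955035937470678
```

apply_moves([
  [-0.006, -0.012, -0.01, -1],
  [-0.0045, -0.0106, 0, -1],
  [0, 0, 0, 0],
  [0, 0, 0, 0],
])

```text
time: 37.9
ee_pos: [0.4953, -0.0519, 0.1148]
tool_rot: [-0.007, 0.723, 0.691, 0.021]
wrist_force: [-0.2, 0.4, -0.1]
gripper_width: 0.0449
```

```bash
python3 -c "
from h import *
s=st()"
```

```text
t 37.9 pos [ 0.4953 -0.0519  0.1148] psi -2.6 q7 0.05 q [ 0.16  0.08 -0.08  1.97 -0.04  1.08  0.05] F [-0.2  0.4 -0.1] w 0.0449
```

apply_moves([
  [-0.0015, 0, -0.025, 0],
  [-0.001, 0, -0.025, 0],
  [0, 0, -0.015, 0],
  [0, 0, 0, 0],
])

```text
time: 38.4
ee_pos: [0.4949, -0.0514, 0.0504]
tool_rot: [-0.005, 0.722, 0.691, 0.023]
wrist_force: [-0.2, -0.1, 0.1]
gripper_width: 0.0452
```

```bash
python3 -c "
from h import *
s=st()"
```

```text
t 38.4 pos [ 0.4949 -0.0514  0.0504] psi -2.6 q7 0.05 q [ 0.15  0.15 -0.08  2.03 -0.04  0.94  0.05] F [-0.2 -0.1  0.1] w 0.0452
```

apply_moves([
  [-0.002, 0, -0.02, 0],
  [-0.001, 0, -0.014, 0],
  [0, 0, -0.004, 0],
  [0, 0, 0, 0],
])

```text
time: 38.9
ee_pos: [0.4951, -0.0514, 0.0144]
tool_rot: [-0.003, 0.722, 0.691, 0.025]
wrist_force: [0.4, -0.9, 2.0]
gripper_width: 0.0453
```

```bash
python3 -c "
from h import *
s=st()"
```

```text
t 38.9 pos [ 0.4951 -0.0514  0.0144] psi -2.5 q7 0.05 q [ 0.15  0.2  -0.08  2.06 -0.03  0.86  0.05] F [ 0.4 -0.9  2. ] w 0.0453
```

apply_moves([
  [-0.002, 0, -0.003, 0],
  [0, 0, -0.001, 0],
  [0, 0, 0, 0],
])

```text
time: 39.28
ee_pos: [0.4942, -0.0515, 0.0115]
tool_rot: [-0.002, 0.722, 0.691, 0.026]
wrist_force: [0.3, 0.3, 0.1]
gripper_width: 0.045
```

apply_moves([
  [0, 0, 0, 0],
  [0, 0, 0, 0],
  [0, 0, 0, 0],
  [0, 0, 0, 0],
], jaw=0.015, newtons=30)

```text
time: 39.78
ee_pos: [0.4944, -0.0515, 0.0118]
tool_rot: [-0.002, 0.722, 0.691, 0.026]
wrist_force: [0.3, -0.2, 0.3]
gripper_width: 0.0228
```

apply_moves([
  [0, 0, 0.015, 0],
  [0, 0, 0.03, 0],
  [0, 0, 0.04, 0],
  [0, 0, 0.04, 0],
  [0, 0, 0, 0],
])

```text
time: 40.4
ee_pos: [0.494, -0.0515, 0.1442]
tool_rot: [-0.001, 0.722, 0.691, 0.026]
wrist_force: [0.2, 0.4, -1.7]
gripper_width: 0.0233
```

```bash
python3 -c "
from h import *
s=st();print(pinch()); snap('wrist','w16'); snap('side','s16'); crop('s16',150,110,370,270,3,'c2')"
```

```text
t 40.4 pos [ 0.494  -0.0515  0.1442] psi -2.5 q7 0.05 q [ 0.16  0.03 -0.08  1.95 -0.04  1.13  0.05] F [ 0.2  0.4 -1.7] w 0.0233
(array([ 0.49331348, -0.05217155,  0.16290744]), array([ 0.03653691,  0.03817843, -0.99860275]))
```

View pics/w16.png

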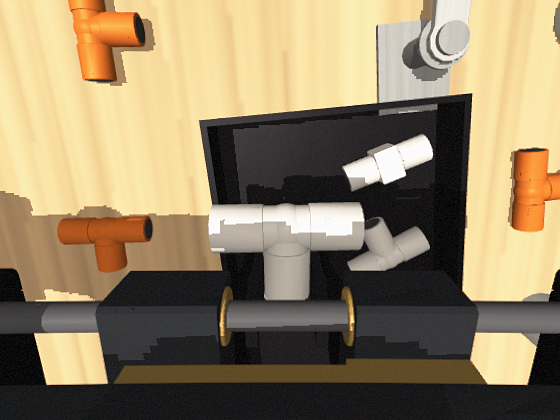

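View pics/c2.png

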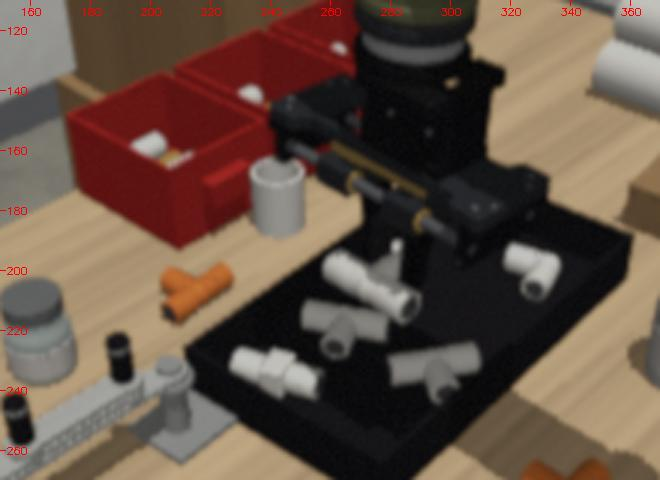

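apply_moves([
  [-0.005, 0.03, 0, 0],
  [-0.006, 0.05, 0, 0],
  [-0.006, 0.055, 0, 0],
  [-0.006, 0.055, 0, 0],
  [-0.006, 0.055, 0, 0],
  [-0.006, 0.055, 0, 0],
  [-0.005, 0.05, 0, 0],
  [-0.005, 0.05, 0, 0],
  [-0.003, 0.025, 0, 0],
  [0, 0, 0, 0],
  [0, 0, 0, 0],
])

```text
time: 41.88
ee_pos: [0.4284, 0.3796, 0.1245]
tool_rot: [-0.009, 0.724, 0.69, 0.011]
wrist_force: [0.5, -0.6, -0.4]
gripper_width: 0.0232
```

```bash
python3 -c "
from h import *
s=st();print(pinch()); snap('wrist','w17')"
```

```text
t 41.88 pos [0.4284 0.3796 0.1245] psi -2.8 q7 -0.89 q [-0.35  0.24 -0.47  1.78  0.1   1.13 -0.89] F [ 0.5 -0.6 -0.4] w 0.0232
(array([0.42837457, 0.37902328, 0.14321536]), array([ 0.00327084,  0.02822908, -0.99959613]))
```

View pics/w17.png

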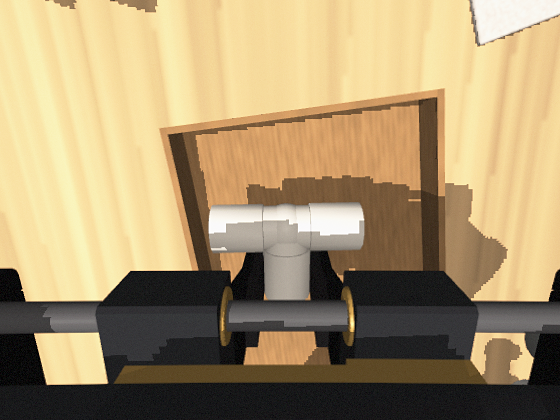

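apply_moves([
  [0.003, 0.003, -0.03, 0],
  [0, 0, -0.03, 0],
  [0, 0, -0.025, 0],
  [0, 0, 0, 0],
])

```text
time: 42.42
ee_pos: [0.4348, 0.3753, 0.0376]
tool_rot: [-0.007, 0.727, 0.686, 0.011]
wrist_force: [1.2, 0.2, -0.4]
gripper_width: 0.023
```

apply_moves([
  [0, 0, -0.008, 0],
  [0, 0, -0.004, 0],
  [0, 0, 0, 0],
])

```text
time: 42.8
ee_pos: [0.4371, 0.3748, 0.0275]
tool_rot: [-0.006, 0.728, 0.685, 0.013]
wrist_force: [0.1, 0.3, -1.0]
gripper_width: 0.0231
```

apply_moves([
  [0, 0, -0.007, 0],
  [0, 0, -0.005, 0],
  [0, 0, 0, 0],
])

```text
time: 43.18
ee_pos: [0.4374, 0.3755, 0.0156]
tool_rot: [-0.006, 0.728, 0.685, 0.013]
wrist_force: [0.1, 0.4, -0.9]
gripper_width: 0.023
```

apply_moves([
  [0, 0, -0.003, 0],
  [0, 0, 0, 0],
])

```text
time: 43.42
ee_pos: [0.4376, 0.3758, 0.0127]
tool_rot: [-0.006, 0.728, 0.685, 0.014]
wrist_force: [0.2, -0.2, -0.4]
gripper_width: 0.0234
```

apply_moves([
  [0, 0, 0, 0],
  [0, 0, 0, 0],
  [0, 0, 0.02, 0],
  [0, 0, 0.05, 0],
  [0, 0, 0.06, 0],
  [0, 0, 0.05, 0],
  [0.03, -0.05, 0, 5],
  [0.03, -0.06, 0, 5],
  [0.03, -0.06, 0, 5],
  [0.03, -0.06, 0, 5],
  [0, 0, 0, 0],
], jaw=0.045)

```text
time: 44.8
ee_pos: [0.5545, 0.1512, 0.2137]
tool_rot: [-0.005, 0.59, 0.807, 0.02]
wrist_force: [-0.3, 1.3, 0.8]
gripper_width: 0.0449
```

```bash
python3 -c "
from h import *
s=st();print(pinch()); snap('top','t18');snap('side','s18'); crop('t18',60,150,390,300,2,'c1')"
```

```text
t 44.8 pos [0.5545 0.1512 0.2137] psi 17.6 q7 -0.02 q [ 0.    0.16 -0.33  1.67  0.02  1.29 -0.02] F [-0.3  1.3  0.8] w 0.0449
(array([0.55417914, 0.15048824, 0.23238797]), array([ 0.01468725,  0.03867127, -0.99914404]))
```

View pics/c1.png

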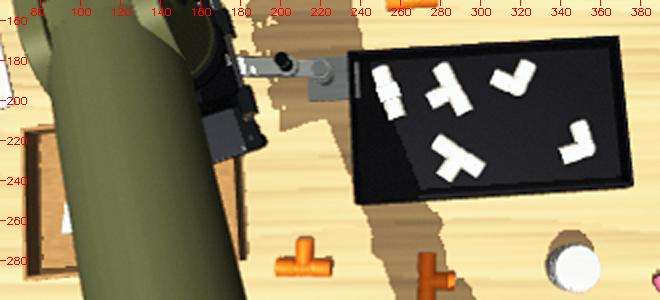

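View pics/s18.png

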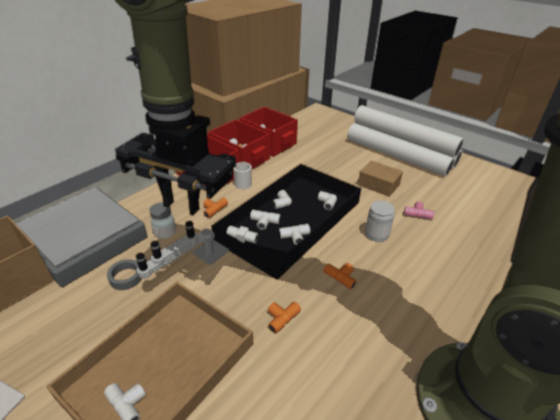

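```bash
python3 -c "
from h import *
f=load('t18')
for n,a in dict(B=(.5004,-.109,.99),C=(.59,-.1033,.49)).items():
  r=fittee(f,*a,thr=95); x,y,t=r[0]; print(n,r[0].round(4),np.degrees(t).round(1),round(r[1],3),'stem',x-.025*np.sin(t),y+.025*np.cos(t))"
```

```text
B [ 0.4999 -0.1096  0.9719] 55.7 0.045 stem 0.47924113636056864 -0.09553314517520521
C [ 0.59   -0.1033  0.49  ] 28.1 0.05 stem 0.578234352795721 -0.08124167853474697
```

apply_moves([
  [0.004, -0.045, 0, 3],
  [0.004, -0.055, 0, 3],
  [0.004, -0.055, 0, 3],
  [0.004, -0.05, -0.02, 1.5],
  [0.002, -0.02, -0.03, 0],
  [0, 0, -0.02, 0],
  [0, 0, 0, 0],
  [0, 0, 0, 0],
])

```text
time: 45.9
ee_pos: [0.5696, -0.0526, 0.1503]
tool_rot: [-0.007, 0.496, 0.868, 0.026]
wrist_force: [-0.2, 0.4, -0.2]
gripper_width: 0.045
```

```bash
python3 -c "
from h import *
s=st(); snap('wrist','w19'); f=load('w19')
for th in (70,100):
  r=fittee(f,.59,-.1033,.49,thr=th); print(r[0].round(4),r[1])"
```

```text
t 45.9 pos [ 0.5696 -0.0526  0.1503] psi 30.5 q7 0.6 q [ 0.25  0.21 -0.19  1.75 -0.01  1.18  0.6 ] F [-0.2  0.4 -0.2] w 0.045
[ 0.5892 -0.1039  0.4872] 0.16503100566190348
[ 0.5891 -0.1034  0.4722] 0.16281719021445049
```

View pics/w19.png

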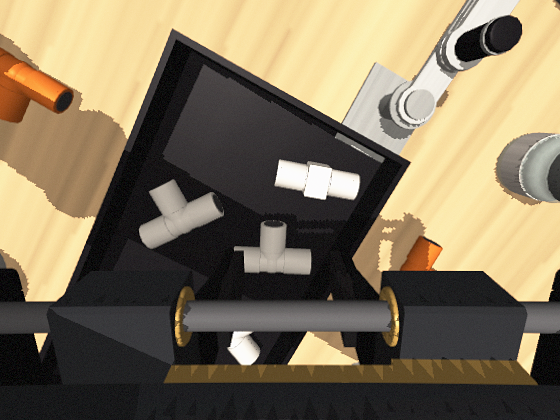

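apply_moves([
  [0.004, -0.014, 0, -1.5],
  [0.0035, -0.012, -0.01, -0.5],
  [0, 0, -0.02, 0],
  [0, 0, 0, 0],
  [0, 0, 0, 0],
])

```text
time: 46.58
ee_pos: [0.5797, -0.0821, 0.1217]
tool_rot: [-0.004, 0.512, 0.858, 0.026]
wrist_force: [0.6, 0.0, 0.5]
gripper_width: 0.0448
```

```bash
python3 -c "
from h import *
s=st()"
```

```text
t 46.58 pos [ 0.5797 -0.0821  0.1217] psi 28.3 q7 0.61 q [ 0.27  0.25 -0.17  1.75 -0.01  1.13  0.61] F [0.6 0.  0.5] w 0.0448
```

apply_moves([
  [-0.0015, 0, -0.025, 0],
  [-0.001, 0, -0.025, 0],
  [0, 0, -0.02, 0],
  [0, 0, 0, 0],
])

```text
time: 47.08
ee_pos: [0.5797, -0.0832, 0.0535]
tool_rot: [-0.001, 0.512, 0.858, 0.027]
wrist_force: [-0.7, -0.6, -0.2]
gripper_width: 0.045
```

apply_moves([
  [0, 0, 0, 0],
])

```text
time: 47.2
ee_pos: [0.5807, -0.0833, 0.0548]
tool_rot: [-0.0, 0.512, 0.858, 0.028]
wrist_force: [0.9, 0.2, 0.5]
gripper_width: 0.045
```

apply_moves([
  [-0.002, 0.002, -0.02, 0],
  [-0.001, 0, -0.014, 0],
  [0, 0, -0.006, 0],
  [0, 0, 0, 0],
])

```text
time: 47.7
ee_pos: [0.581, -0.082, 0.0179]
tool_rot: [0.003, 0.512, 0.858, 0.029]
wrist_force: [0.2, 1.1, -0.1]
gripper_width: 0.0452
```

apply_moves([
  [0, 0, -0.002, 0],
  [0, 0, 0, 0],
])

```text
time: 47.95
ee_pos: [0.5818, -0.0822, 0.0169]
tool_rot: [0.004, 0.512, 0.858, 0.029]
wrist_force: [0.6, -0.2, -0.2]
gripper_width: 0.0451
```

apply_moves([
  [-0.002, 0.0005, -0.004, 0],
  [-0.002, 0.0005, -0.002, 0],
  [0, 0, 0, 0],
])

```text
time: 48.32
ee_pos: [0.5777, -0.0812, 0.0108]
tool_rot: [0.004, 0.512, 0.858, 0.029]
wrist_force: [0.2, 0.2, -0.3]
gripper_width: 0.0452
```

apply_moves([
  [0, 0, 0, 0],
  [0, 0, 0, 0],
  [0, 0, 0, 0],
  [0, 0, 0, 0],
], jaw=0.015)

```text
time: 48.82
ee_pos: [0.5779, -0.0812, 0.011]
tool_rot: [0.004, 0.513, 0.858, 0.03]
wrist_force: [0.3, -0.4, 0.2]
gripper_width: 0.0235
```

apply_moves([
  [0, 0, 0.015, 0],
  [0, 0, 0.03, 0],
  [0, 0, 0.04, 0],
  [0, 0, 0.04, 0],
  [0, 0, 0, 0],
])

```text
time: 49.45
ee_pos: [0.5779, -0.081, 0.1437]
tool_rot: [0.005, 0.512, 0.858, 0.03]
wrist_force: [0.4, 0.6, -0.7]
gripper_width: 0.0231
```

```bash
python3 -c "
from h import *
s=st();print(pinch()); snap('wrist','w20')"
```

```text
t 49.45 pos [ 0.5779 -0.081   0.1437] psi 28.3 q7 0.61 q [ 0.28  0.21 -0.17  1.75 -0.02  1.15  0.61] F [ 0.4  0.6 -0.7] w 0.0231
(array([ 0.57718167, -0.08189871,  0.16237474]), array([ 0.04004471,  0.0460023 , -0.99813837]))
```

View pics/w20.png

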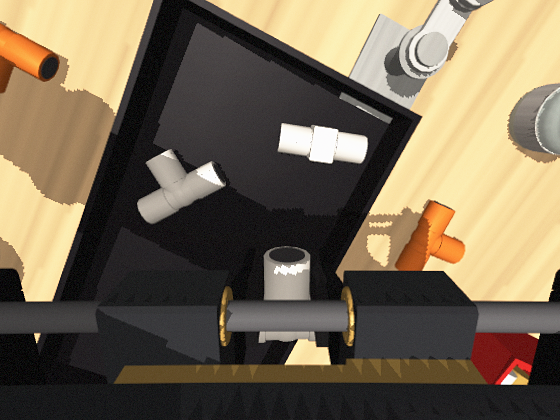

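apply_moves([
  [-0.035, 0.015, 0, -4],
  [-0.045, 0.03, 0, -4],
  [-0.035, 0.045, 0, -4],
  [-0.008, 0.055, 0, -4],
  [0, 0.055, 0, -4],
  [0, 0.055, 0, -4],
  [0, 0.055, 0, -4],
  [0, 0.045, 0, 0],
  [0, 0.025, 0, 0],
  [0, 0, 0, 0],
  [0, 0, 0, 0],
])

```text
time: 50.88
ee_pos: [0.4385, 0.3051, 0.1307]
tool_rot: [0.006, 0.712, 0.702, 0.02]
wrist_force: [-0.5, 0.3, -0.9]
gripper_width: 0.0233
```

```bash
python3 -c "
from h import *
s=st();print(pinch()); snap('wrist','w21')"
```

```text
t 50.88 pos [0.4385 0.3051 0.1307] psi -0.9 q7 -0.75 q [-0.13  0.15 -0.57  1.87  0.1   1.1  -0.75] F [-0.5  0.3 -0.9] w 0.0233
(array([0.43781496, 0.30477919, 0.14940741]), array([ 0.03698648,  0.01954246, -0.99912466]))
```

View pics/w21.png

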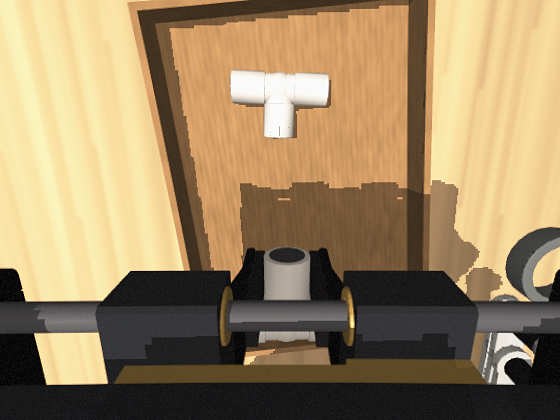

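apply_moves([
  [0.0, 0.006, -0.03, 0],
  [0, 0.005, -0.03, 0],
  [0, 0, -0.03, 0],
  [0, 0, 0, 0],
])

```text
time: 51.42
ee_pos: [0.441, 0.3092, 0.0389]
tool_rot: [0.008, 0.716, 0.698, 0.02]
wrist_force: [1.0, -0.2, 0.1]
gripper_width: 0.0232
```

apply_moves([
  [0, 0, -0.012, 0],
  [0, 0, -0.006, 0],
  [0, 0, 0, 0],
])

```text
time: 51.8
ee_pos: [0.4435, 0.3086, 0.0225]
tool_rot: [0.009, 0.717, 0.697, 0.022]
wrist_force: [-0.2, -0.1, -1.0]
gripper_width: 0.0233
```

apply_moves([
  [0, 0, -0.006, 0],
  [0, 0, -0.004, 0],
  [0, 0, 0, 0],
])

```text
time: 52.18
ee_pos: [0.4442, 0.3092, 0.0129]
tool_rot: [0.01, 0.716, 0.697, 0.023]
wrist_force: [-0.2, -0.1, -1.0]
gripper_width: 0.0233
```

apply_moves([
  [0, 0, -0.001, 0],
  [0, 0, 0, 0],
])

```text
time: 52.42
ee_pos: [0.4442, 0.3093, 0.012]
tool_rot: [0.01, 0.716, 0.697, 0.023]
wrist_force: [0.3, 0.2, -0.0]
gripper_width: 0.0233
```

apply_moves([
  [0, 0, 0, 0],
  [0, 0, 0, 0],
  [0, 0, 0.02, 0],
  [0, 0, 0.05, 0],
  [0, 0, 0.06, 0],
  [0, 0, 0.05, 0],
  [0.02, -0.05, 0, 0],
  [0.02, -0.06, 0, 0],
  [0.01, -0.06, 0, 0],
  [0, -0.06, 0, 0],
  [0, 0, 0, 0],
], jaw=0.045)

```text
time: 53.8
ee_pos: [0.4938, 0.0731, 0.2005]
tool_rot: [0.011, 0.715, 0.699, 0.025]
wrist_force: [-0.1, 0.5, -0.6]
gripper_width: 0.0452
```

```bash
python3 -c "
from h import *
s=st();print(pinch()); snap('top','t22');snap('side','s22'); crop('t22',60,150,390,300,2,'c1')
r=fittee(load('t22'),.5,-.1096,.97,thr=95); print(r)"
```

```text
t 53.8 pos [0.4938 0.0731 0.2005] psi -1.3 q7 -0.21 q [ 0.17 -0.02 -0.36  1.88 -0.02  1.22 -0.21] F [-0.1  0.5 -0.6] w 0.0452
(array([0.4928197 , 0.07276277, 0.21912342]), array([ 0.05176785,  0.01924302, -0.99847373]))
(array([ 0.49968403, -0.1098431 ,  0.96561391]), np.float64(0.0471368072178236))
```

View pics/c1.png

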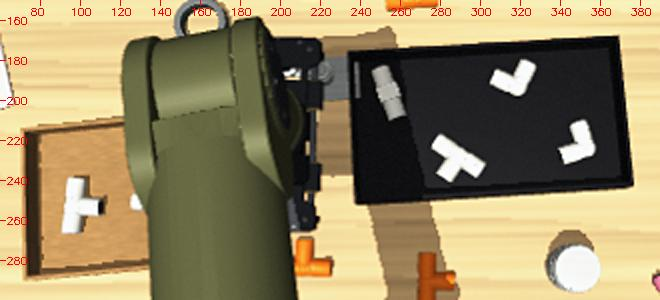

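View pics/s22.png

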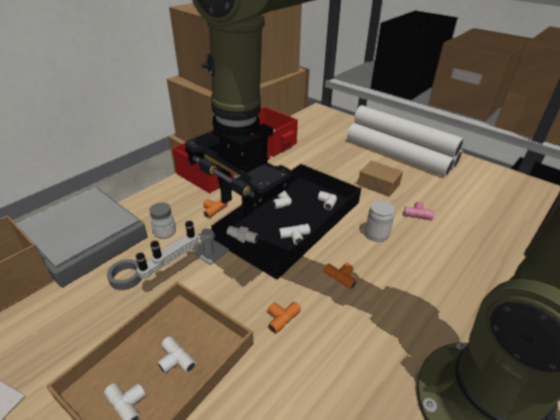

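apply_moves([
  [0.004, -0.045, 0, -8],
  [0.006, -0.05, -0.02, -8],
  [0.006, -0.045, -0.03, -8],
  [0.003, -0.01, -0.02, -8],
  [0, 0, 0, 0],
  [0, 0, 0, 0],
])

```text
time: 54.65
ee_pos: [0.5156, -0.0612, 0.131]
tool_rot: [0.018, 0.876, 0.482, 0.025]
wrist_force: [-0.1, -0.7, 1.0]
gripper_width: 0.0452
```

```bash
python3 -c "
from h import *
s=st(); print(pinch()); snap('wrist','w23'); f=load('w23')
for th in (70,100):
  r=fittee(f,.4997,-.1098,.97,thr=th); print(r[0].round(4),r[1])"
```

```text
t 54.65 pos [ 0.5156 -0.0612  0.131 ] psi -32.4 q7 -0.52 q [ 0.29  0.07 -0.23  1.93  0.02  1.07 -0.52] F [-0.1 -0.7  1. ] w 0.0452
(array([ 0.5144385 , -0.06104115,  0.14964746]), array([ 0.06126918, -0.00693331, -0.9980972 ]))
[ 0.4978 -0.1105  0.9719] 0.06017811994624513
[ 0.4977 -0.1104  0.9577] 0.06894738100360993
```

View pics/w23.png

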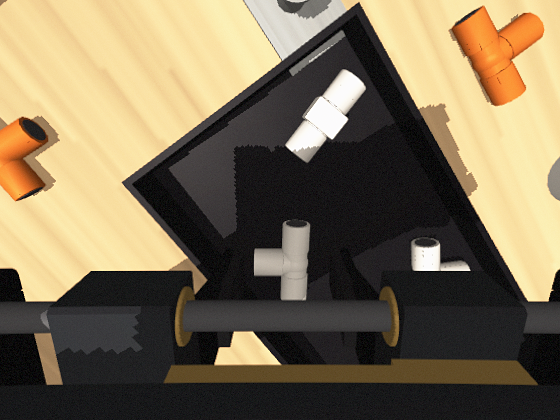

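apply_moves([
  [-0.002, -0.014, 0, -1],
  [-0.001, -0.012, -0.01, -1],
  [0, 0, 0, 0],
  [0, 0, 0, 0],
])

```text
time: 55.2
ee_pos: [0.5134, -0.0878, 0.1224]
tool_rot: [0.019, 0.884, 0.467, 0.026]
wrist_force: [0.2, 0.4, -0.3]
gripper_width: 0.045
```

apply_moves([
  [0, 0, -0.025, 0],
  [-0.001, 0, -0.025, 0],
  [0, 0, -0.015, 0],
  [0, 0, 0, 0],
  [0, 0, 0, 0],
])

```text
time: 55.82
ee_pos: [0.5142, -0.0872, 0.0576]
tool_rot: [0.02, 0.883, 0.467, 0.028]
wrist_force: [0.9, 0.4, 0.1]
gripper_width: 0.045
```

apply_moves([
  [-0.001, -0.002, -0.02, 0],
  [-0.001, 0, -0.015, 0],
  [0, 0, -0.006, 0],
  [0, 0, 0, 0],
  [0, 0, 0, 0],
])

```text
time: 56.45
ee_pos: [0.5155, -0.0894, 0.019]
tool_rot: [0.022, 0.883, 0.467, 0.031]
wrist_force: [-0.1, -0.3, 1.0]
gripper_width: 0.0449
```

apply_moves([
  [-0.001, 0, -0.004, 0],
  [0, 0, -0.002, 0],
  [0, 0, 0, 0],
])

```text
time: 56.82
ee_pos: [0.5152, -0.0895, 0.0135]
tool_rot: [0.023, 0.883, 0.467, 0.031]
wrist_force: [1.0, 0.4, 0.2]
gripper_width: 0.045
```

apply_moves([
  [-0.002, 0, -0.002, 0],
  [0, 0, 0, 0],
])

```text
time: 57.08
ee_pos: [0.513, -0.0895, 0.0114]
tool_rot: [0.023, 0.883, 0.467, 0.031]
wrist_force: [-0.1, -0.5, -0.6]
gripper_width: 0.0446
```

apply_moves([
  [0, 0, 0, 0],
  [0, 0, 0, 0],
  [0, 0, 0, 0],
  [0, 0, 0, 0],
], jaw=0.015)

```text
time: 57.58
ee_pos: [0.5132, -0.0895, 0.0116]
tool_rot: [0.023, 0.883, 0.467, 0.031]
wrist_force: [0.2, -0.5, -0.3]
gripper_width: 0.0229
```

apply_moves([
  [0, 0, 0.015, 0],
  [0, 0, 0.03, 0],
  [0, 0, 0.04, 0],
  [0, 0, 0.04, 0],
  [0, 0, 0, 0],
])

```text
time: 58.2
ee_pos: [0.5131, -0.0892, 0.1442]
tool_rot: [0.024, 0.883, 0.468, 0.032]
wrist_force: [1.0, -0.3, -0.5]
gripper_width: 0.0236
```

```bash
python3 -c "
from h import *
s=st();print(pinch()); snap('wrist','w24'); snap('side','s24'); crop('s24',150,110,370,270,3,'c2')"
```

```text
t 58.2 pos [ 0.5131 -0.0892  0.1442] psi -34.3 q7 -0.49 q [ 0.32  0.05 -0.21  1.93  0.01  1.08 -0.49] F [ 1.  -0.3 -0.5] w 0.0236
(array([ 0.51160051, -0.08897107,  0.16288569]), array([ 0.07916692, -0.0112933 , -0.9967974 ]))
```

View pics/w24.png

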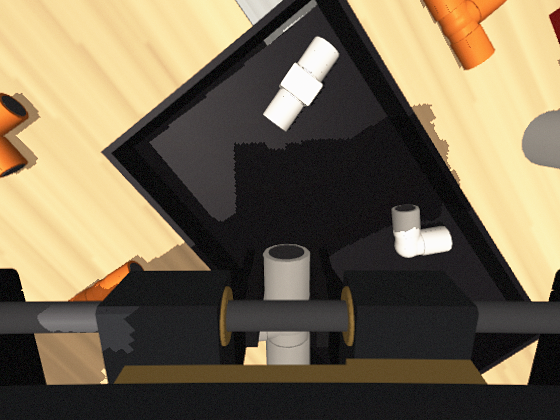

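View pics/c2.png

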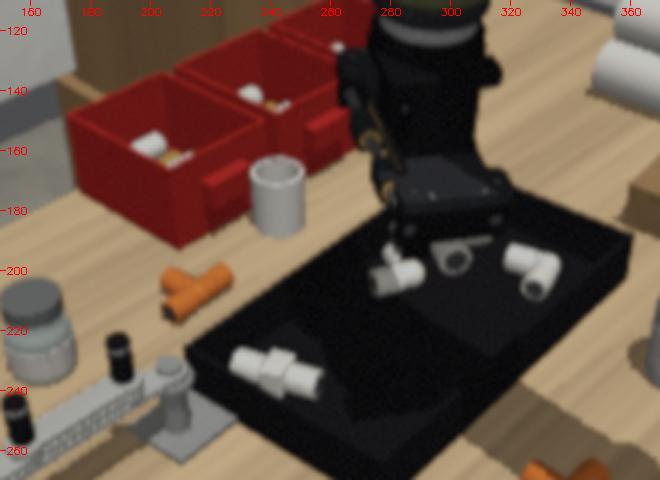

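apply_moves([
  [-0.015, 0.03, 0, 4],
  [-0.01, 0.05, 0, 4],
  [0, 0.055, 0, 4],
  [0, 0.055, 0, 4],
  [0, 0.055, 0, 4],
  [0.003, 0.055, 0, 5],
  [0.005, 0.055, 0, 5],
  [0.005, 0.05, 0, 4],
  [0.002, 0.035, 0, 0],
  [0, 0.01, 0, 0],
  [0, 0, 0, 0],
  [0, 0, 0, 0],
])

```text
time: 59.8
ee_pos: [0.4862, 0.3668, 0.1235]
tool_rot: [0.007, 0.703, 0.711, 0.02]
wrist_force: [0.8, 1.3, 0.3]
gripper_width: 0.0227
```

```bash
python3 -c "
from h import *
s=st();print(pinch()); snap('wrist','w25')"
```

```text
t 59.8 pos [0.4862 0.3668 0.1235] psi 0.6 q7 -0.84 q [-0.2   0.33 -0.59  1.7   0.21  1.13 -0.84] F [0.8 1.3 0.3] w 0.0227
(array([0.48543687, 0.36644658, 0.14221009]), array([ 0.03881903,  0.01902614, -0.99906511]))
```

View pics/w25.png

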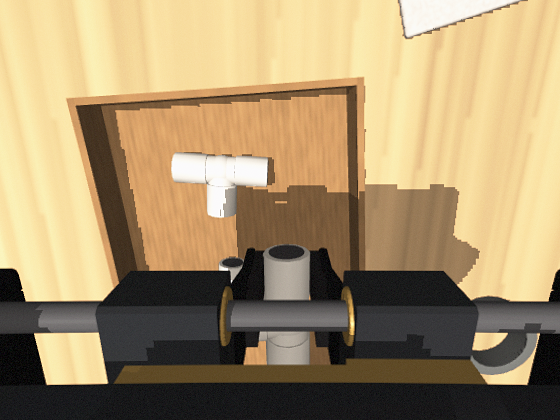

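```bash
python3 -c "
from h import *
f=load('w25')
print(pix2w(f,222,168,.017),pix2w(f,173,168,.017),pix2w(f,271,171,.017),pix2w(f,222,215,.017), 'Cend',pix2w(f,232,262,.017))
for q in ((357,87),(360,250)): print('wall',pix2w(f,*q,.04))
g=load('s22')
for q in ((176,352),(163,349),(192,362),(165,368)): print(pix2w(g,*q,.02))"
```

```text
[0.43776691 0.40212996 0.017     ] [0.39956362 0.40198379 0.017     ] [0.47657833 0.39981989 0.017     ] [0.43599499 0.36302123 0.017     ] Cend [0.44267578 0.32050073 0.017     ]
wall [0.53608371 0.46232233 0.04      ]
wall [0.5469185  0.34079289 0.04      ]
[0.44646842 0.28507149 0.02      ]
[0.46859957 0.29688933 0.02      ]
[0.41010935 0.27850463 0.02      ]
[0.43578544 0.31662175 0.02      ]
```

apply_moves([
  [0.004, -0.001, -0.03, 0],
  [0.004, -0.001, -0.03, 0],
  [0, 0, -0.025, 0],
  [0, 0, 0, 0],
  [0, 0, 0, 0],
])

```text
time: 60.48
ee_pos: [0.4988, 0.3572, 0.0392]
tool_rot: [0.01, 0.707, 0.707, 0.022]
wrist_force: [-0.3, 1.1, 0.4]
gripper_width: 0.023
```

apply_moves([
  [-0.002, 0.005, -0.01, 0],
  [-0.001, 0, -0.006, 0],
  [0, 0, 0, 0],
  [0, 0, 0, 0],
])

```text
time: 60.98
ee_pos: [0.4969, 0.3636, 0.025]
tool_rot: [0.011, 0.707, 0.707, 0.024]
wrist_force: [0.7, 0.1, -0.7]
gripper_width: 0.0234
```

apply_moves([
  [-0.002, 0, -0.006, 0],
  [0, 0, -0.003, 0],
  [0, 0, 0, 0],
])

```text
time: 61.35
ee_pos: [0.4948, 0.3636, 0.0155]
tool_rot: [0.011, 0.707, 0.707, 0.024]
wrist_force: [0.4, 0.4, -1.2]
gripper_width: 0.0231
```

apply_moves([
  [0, 0, -0.003, 0],
  [0, 0, 0, 0],
  [0, 0, 0, 0],
])

```text
time: 61.72
ee_pos: [0.495, 0.3636, 0.0124]
tool_rot: [0.011, 0.707, 0.707, 0.024]
wrist_force: [-0.5, 0.2, -1.1]
gripper_width: 0.0233
```

apply_moves([
  [0, 0, 0, 0],
  [0, 0, 0, 0],
  [0, 0, 0.02, 0],
  [0, 0, 0.05, 0],
  [0, 0, 0.06, 0],
  [0, 0, 0.05, 0],
  [0, 0, 0.05, 0],
], jaw=0.037)

```text
time: 62.6
ee_pos: [0.4919, 0.3621, 0.2511]
tool_rot: [0.01, 0.706, 0.708, 0.022]
wrist_force: [0.6, 1.0, -0.0]
gripper_width: 0.0371
```

apply_moves([
  [-0.01, -0.05, 0, 0],
  [-0.01, -0.06, 0, 0],
  [-0.01, -0.06, 0, 0],
  [0, -0.06, 0, 0],
  [0, -0.06, 0, 0],
  [0, -0.06, 0, 0],
  [0, -0.06, 0, 0],
  [0, -0.06, 0, 0],
  [0, -0.06, 0, 0],
  [0, -0.06, 0, 0],
  [0, 0, 0, 0],
])

```text
time: 63.98
ee_pos: [0.459, -0.2382, 0.2782]
tool_rot: [0.022, 0.701, 0.711, 0.038]
wrist_force: [0.4, 1.2, 0.0]
gripper_width: 0.0371
```

```bash
python3 -c "
from h import *
s=st();print(pinch()); snap('top','t26');snap('side','s26'); crop('t26',60,130,390,300,2,'c1')"
```

```text
t 63.98 pos [ 0.459  -0.2382  0.2782] psi 0.8 q7 0.49 q [ 0.45 -0.03  0.02  1.74 -0.06  1.37  0.49] F [0.4 1.2 0. ] w 0.0371
(array([ 0.45740785, -0.23866141,  0.29680968]), array([ 0.08558436,  0.02294567, -0.99606667]))
```

View pics/c1.png

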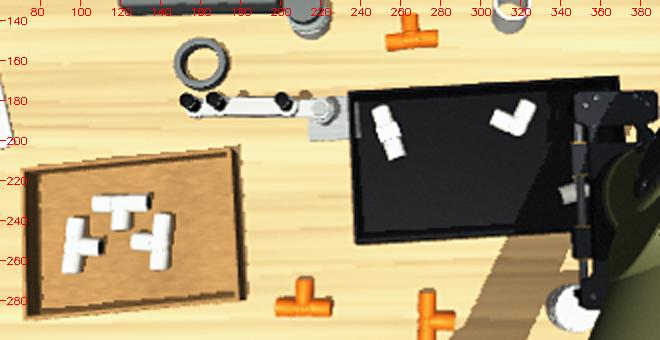

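View pics/s26.png

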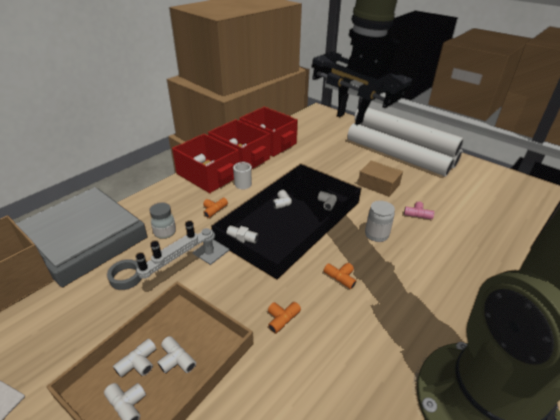

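```bash
python3 -c "
from h import *
crop('t26',145,165,245,205,8,'c1'); crop('s26',100,200,230,300,6,'c2')
p=np.load('crate.npy'); f=load('t26'); I=cv2.imread('pics/c1.png')
A=arm(p,3.24,3.1416,3.1416)
for k,z in ((1,.111),(2,.119),(3,.119)):
  u=w2pix(f,[*A[k],z]); cv2.circle(I,(int((u[0]-145+.5)*8),int((u[1]-165+.5)*8)),4,(0,255,0),-1)
cv2.imwrite('pics/c1.png',I)"
```

```text
(no output)
```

View pics/c1.png

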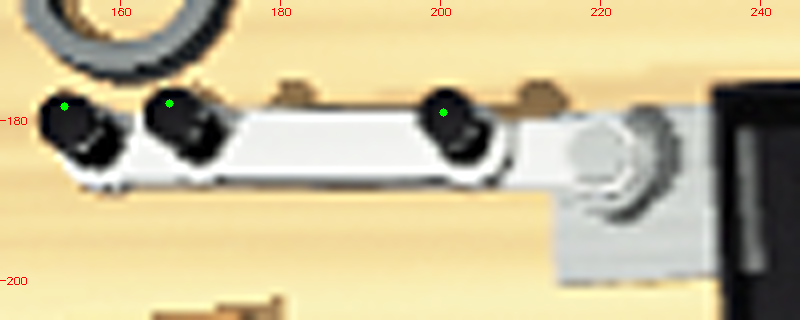

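View pics/c2.png

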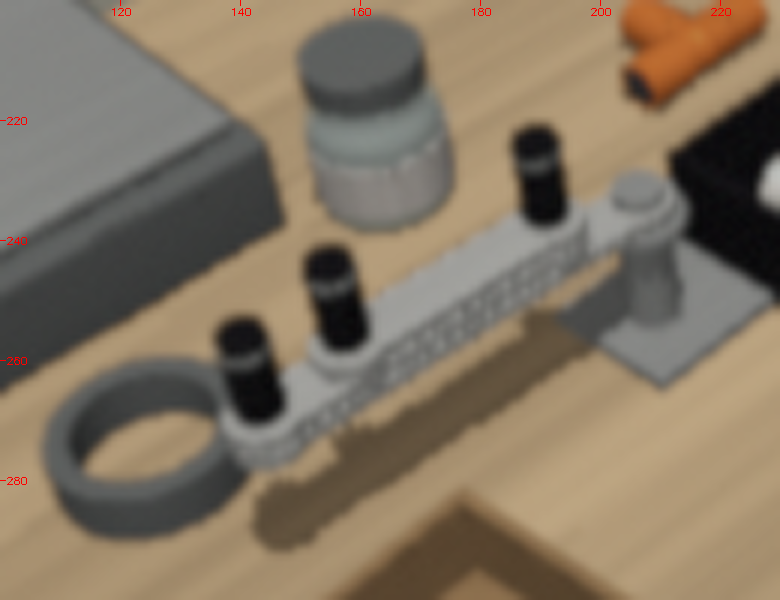

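```bash
python3 -c "
from h import *
print(job.finish_job())"
```

```text
the job is handed in; nothing more can be done
None
```

I folded the locking arm, swung it clear, moved all three tees from the crate to the cardboard tray, and handed the job in at about 64 s of the 210 s allowed. `finish_job` gives no verdict, so the checks below are my own.

- **Arm folding:** I folded the outer bar onto the middle bar first, then the middle bar onto the first bar. From the cameras, both folds measured about 3.14 rad.
- **Arm swing:** I swung the folded arm until the push rose from about 5 N to about 13 N and it stopped moving, and I took that as its stop.
- **Disagreement on the swing:** Taking zero as straight along the crate, the first bar's final angle reads about 3.24 rad instead of the listed 2.95. I put this down to an offset in where zero lies. I found nothing else the gripper could have been touching there, but I did not confirm the stop another way.
- **Side effect:** While I pressed the outer bar to its stop, the first bar swung by about 0.05 rad.
- **Tees:** This start had three tees. The last top and side pictures show all three flat in the tray and not overlapping.
- **Everything else:** The two elbows and the coupling are still in the crate, and the arm is folded and clear. I saw no bystanders or look-alikes moved, and the gripper was empty and in the air, touching nothing.
- **Tool tilt:** The gripper drifted a few degrees off vertical during the job (about 5° at the end), but every grasp and placement held.

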